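Chuck a cap socket in the bench torque tester

ROBOT

A 7-joint arm with a two-finger parallel gripper is mounted at the origin on the work surface. World frame = base frame: x ahead of the robot, y to its left, z up, the work surface at z = 0. Lengths are in mm, angles in rad, forces in N, time in s.
With the tool pointing down it reaches from about 425 to 800 mm from the base axis. Payload 8.3 kg.
Tool frame: the origin (TCP) lies where the fingers leave the gripper's body, on its centre line; the fingertips stand 73 mm ahead of it and the grasp point (between the pads) lies 54 mm ahead of it; y points along the fingers, z is the direction in which the jaws open and shut, and the axes are right-handed (so a half turn about y gives the same grasp; the last joint's range is limited). The gripper opens to 85 mm and grips with 20 to 120 N. Pads are 22 mm wide; open, the fingers measure 114 mm over their backs; the gripper's body (76 mm by 85 mm) begins 54 mm behind the grasp point. The pads swing forward as they close: fully open they stand 13 mm farther back than shut.
Start: joints at [1.19, 0.383, 0.016, 1.37, -0.006, 1.388, -0.046], TCP at [195.333, -593.678, 303.879] pointing down, gripper open.
Joint ranges: [-2.95, 2.95], [-0.25, 2.06], [-1.52, 1.56], [0.18, 2.33], [-1.44, 4.58], [0.02, 2.06], [-3.01, 3.01]. Speed limits (rad/s): [2.39, 2.39, 3.01, 3.01, 3.14, 3.14, 3.14].

INTERFACE

Orientations are given as a rotation vector (axis times angle).
In Python, from cell import read_state, eyes, ctrl, nets gives the robot as it stands.
- The arm moves only by the shell command python3 -m creep 'ROWS' [FORCE]. ROWS is JSON, a list of rows, each a list of 3 entries, a list of its own where there are three numbers: the shift along the tool's x, y, z in cm, then the turn, a rotation vector about the tool's x, y, z in rad, then the finger opening in cm, from 0 to 8.54. A call has 1 to 8 rows; each row shifts and turns the pose as measured when the row begins, along the tool's axes as they then stand; what a row does not reach is not made up. A row lasts 1/8 s, in which the tool goes at most 62.5 mm and 10.7 degrees, less where a joint would pass 70% of its speed; a pose out of reach is approached as far as the arm can. A call with a gripper value outside its range is refused whole. The fingers move at their own pace and stop on an object; FORCE is the grip in N (left out, the last holds). Time passes only in rows, so rows that do not move let the fingers close. It gives the time, the measured TCP pose, the force and the opening at its end, in the units of the state.
- read_state(): the state, without advancing time (a new reading comes with each control period).
- eyes.camera(name): name is "side" or "top" or "wrist"; returns the picture (420x560x3 uint8, red, green, blue); there is no depth.
- eyes.camera_params(name): a dict with "fx", "fy", "cx", "cy" (pixels), "k1" (the pictures are not rectified: a ray, as slopes to the right and down, at radius r is drawn at 1 + k1 r^2 times it, then the intrinsics apply), "extrinsics" (4x4, takes a point from camera to world coordinates). Camera axes: x right, y down, z forward; pixel columns grow to the right and rows downward; lengths in mm; the calibration is good to about 2 mm. A picture is of the moment at which its call begins: read the wrist's pose just before it. camera_params takes no time and is no camera call; for the wrist camera it gives the pose at the moment of the call.
- ctrl.job_done(): hands the job in, once; it reports no verdict.
Trained networks look in the newest picture that a camera, given by its name, has taken for a name from the list of things; names that differ only in an ending like _2 or _b are one class to them, and where a whole thing is asked for, a point or a joint stands for the part that bears it (a point fixed in the world has none). Each returns a list of dicts, best first, with "score" (0 to 1); they miss things now and then, are a little off and sometimes report something else, mostly with a low value. They report only what shows in the picture. A call takes as long as a camera call. They do not tell look-alikes from the thing itself.
- nets.find_in(camera, target): "extent" ([left, top, right, bottom] in pixels, round what is visible of it).
- nets.cut_out(camera, target): "mask" (420x560 bool, what is visible of it) and "extent" ([left, top, right, bottom] in pixels, round what is visible of it).
- nets.mark_of(camera, target): "at" ([column, row] in pixels: a listed point, or the origin of a listed thing).
The state is a dict: "clock": time; "joint_pos": joint angles; "qvel": joint speeds; "effort": joint torques, N m; "tcp_pos": TCP position; "tcp_rot": TCP orientation; "wrist_force": force on the tool from outside, world axes, zero at the start; "torque": the same for the moment, N m; "width": finger opening in mm.
Only numpy, scipy, OpenCV 4.12 (cv2) and the standard library are available. Lean on these libraries where they do the work, as an engineer would, in place of code of your own. Each camera call takes 0.05 s, during which the arm holds its last target.

TASK

Get the cap torque tester ready: take the square-bodied cap socket out of the tray, turn it over, and set its stem down into the tester's open chuck until its body sits flush on the chuck's nose. Then turn the chuck sleeve clockwise, seen from above, until the three jaws hold the socket hand-tight, and let go. Leave the other two sockets, the amber bottle and the beaker where they are.

Things in the scene. Friction and masses are not known exactly. Their poses are not given: they have to be found in the camera images.
- socket_square: The steel cap socket to fit, about 95 g: square body 28 x 28 mm, 24 mm high, with a round stem 10 mm thick and 30 mm long on its middle; 54 mm in all. Origin: centre of the body's mouth face. z runs from there along the stem: up at the start (it stands mouth down in the tray), down in the end. x, y are square to its flat sides. Laid on a flat side it stays so, axis level, 14 mm up.
- square_tip (a point): Centre of the tip of the square socket's stem (chamfered 1 to 2 mm), 54 mm from the mouth face along z.
- square_shoulder (a point): Centre of the face of the square body that carries the stem, 24 mm from the mouth face; this face comes to sit on the chuck nose. The mouth at the other end is a round hole 22 mm across, 16 mm deep.
- socket_hex: Bystander: steel socket with a hexagonal body (28 mm across flats, 24 mm high), the same stem up, 54 mm in all, loose in the tray. Origin: centre of its underside. Leave it.
- socket_round: Bystander: steel socket with a round body (30 mm diameter, 24 mm high), the same stem up, 54 mm in all, loose in the tray. Origin: centre of its underside. Leave it.
- tray: Grey plastic tray block fixed to the bench, 74 mm (x) by 208 mm (y), 20 mm high, with three round pockets 43 mm across and 16 mm deep (floor 4 mm above the bench), 68 mm apart along its y; one socket stands stem up in each, in any order, its body 8 mm proud of the block. Origin: centre of its underside.
- tester: White bench torque tester fixed to the bench, 220 mm (x) by 170 mm (y), 62 mm high, display and keys towards its -x. A keyless drill-type chuck stands upright on it, its axis 45 mm from the origin along x. Origin: centre of its underside.
- chuck_nose (a point): Centre of the chuck's mouth, on its axis, in the plane of the flat top of the nose, 135 mm above the bench; z up. The nose is a tube 28 mm outside, 19 mm inside, 44 mm deep. It stands 12 mm above the sleeve and widens to 41 mm there. The chuck starts open: the three jaws in it leave a free circle 14.5 to 17 mm across for the 10 mm stem.
- chuck_sleeve (a point): Point on the chuck axis at a good height to grip the sleeve, 115 mm above the bench (it has the tester's axes and does not turn). The ribbed sleeve is a cylinder 44 mm in diameter, from 91 to 123 mm above the bench; the seated socket rises 36 mm above it. It turns about its upright axis, stays where it is left, and drags 0.35 N m while it runs free.
- jaw0: One of the three dark steel chuck jaws (5 mm wide, 24 mm tall), on the tester's +x side of the chuck axis. Origin: on the axis while fully open, 122 mm above the bench. Turning the sleeve clockwise from above slides all three inwards, each 1.8 mm per radian: they touch the stem 1.2 to 2.0 rad from the start, so more than one grasp is needed.
- jaw1: The second jaw, 120 degrees on, the same. Once the jaws bear on the stem the torque on the sleeve rises from 0.35 N m over a few tenths of a radian; hand-tight is about 0.6 N m. It stays tight when let go.
- jaw2: The third jaw, 240 degrees on, the same.
- reagent_bottle: Bystander: amber glass bottle with a white cap, 54 mm diameter, 95 mm high. Origin: centre of its underside. Leave it.
- beaker: Bystander: small glass beaker, 52 mm diameter, 60 mm high. Origin: centre of its underside. Leave it.
Not all that is in view belongs to the job. What is shaped like the socket_square but purple or yellow is not meant.

How it is judged:
By the outcome, as a careful person would: the job done as asked, in the order asked, and still so for the second after the job is handed in, with the robot touching nothing.
It also fails if it takes over 72 s, if anything falls off the work surface, if the arm or the gripper's body presses on something with over 40 N, if the wrist force passes 120 N, or if a joint passes its speed limit or range.

## Working session

There is one attempt and no reset: what is moved stays moved. The work goes in short steps, Python scripts to look and compute and a shell command to move; the robot and the scene stay as the last step left them, time stands still between calls to the robot, and variables do not carry over. Pictures are saved under pics/ and viewed, and the job is handed in when it is done.

```bash
ls; mkdir -p pics; python3 - <<'E'
from cell import read_state, eyes, ctrl, nets
import cv2
s=read_state(); print(s)
for n in ["side","top","wrist"]:
    im=eyes.camera(n); cv2.imwrite(f"pics/{n}0.png",im[:,:,::-1])
    p=eyes.camera_params(n); print(n,p)
E
```

```text
pics
{'clock': 0.0, 'joint_pos': array([ 1.19009076,  0.384241  ,  0.01634783,  1.37114274, -0.00629241,
        1.38821784, -0.04649639]), 'qvel': array([-0.00176546,  0.00104064, -0.00026983, -0.00118783, -0.00067588,
       -0.00145481, -0.00122842]), 'effort': array([-8.60105229e-04, -6.27604294e+01,  8.43631681e-01, -3.71834850e+01,
        1.64486258e-02,  1.41151599e-02, -1.40737235e-06]), 'tcp_pos': array([ 195.23686339, -593.34231832,  302.88193078]), 'tcp_rot': array([-0.3289496 ,  2.05184808, -2.04784228]), 'wrist_force': array([-0.35081118, -0.17548146, -0.31212159]), 'torque': array([-0.01172833,  0.01086741,  0.00983544]), 'width': 85.17100806753483}
side {'fx': 507.1906733048765, 'fy': 507.1906733048765, 'cx': 277.2571530566766, 'cy': 208.33359248804942, 'k1': -0.03848562446942787, 'extrinsics': array([[ 9.70287544e-01, -1.70501312e-01,  1.71672315e-01,
         4.65852396e+02],
       [-2.41939769e-01, -6.91587242e-01,  6.80567583e-01,
        -6.73756504e+02],
       [ 2.68871673e-03, -7.01880609e-01, -7.12289534e-01,
         8.10816024e+02],
       [ 0.00000000e+00
[... 346 characters left out ...]
354509e-03,
         1.69552633e+01],
       [ 6.10925763e-03, -1.31836088e-01, -9.91252704e-01,
         9.02535274e+02],
       [ 0.00000000e+00,  0.00000000e+00,  0.00000000e+00,
         1.00000000e+00]])}
wrist {'fx': 311.157277653563, 'fy': 311.157277653563, 'cx': 280.40959775439165, 'cy': 208.86903771095692, 'k1': -0.06962042365318895, 'extrinsics': array([[ 3.12805054e-01, -9.11359543e-01, -2.67538374e-01,
         2.62869378e+02],
       [-9.49813020e-01, -3.00988824e-01, -8.52112382e-02,
        -5.70782933e+02],
       [-2.86798565e-03,  2.80765937e-01, -9.59771985e-01,
         3.73553430e+02],
       [ 0.00000000e+00,  0.00000000e+00,  0.00000000e+00,
         1.00000000e+00]])}
```

View pics/side0.png

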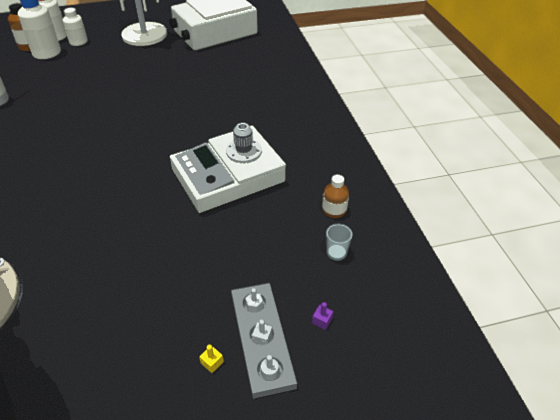

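View pics/top0.png

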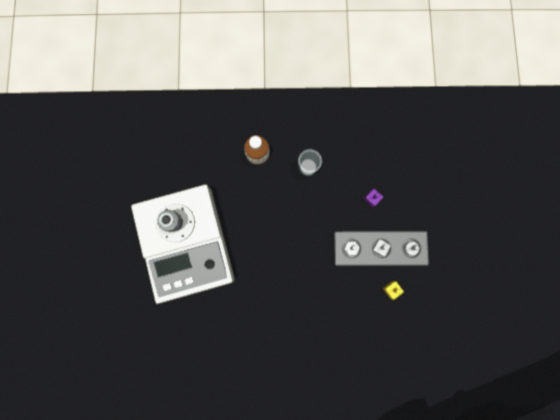

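View pics/wrist0.png

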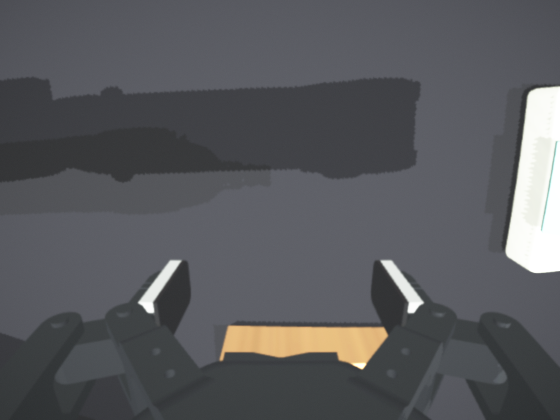

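```bash
cat > h.py <<'E'
import numpy as np, cv2
from cell import read_state, eyes, ctrl, nets
from scipy.spatial.transform import Rotation as R
def proj(p,P):
    E=np.linalg.inv(p["extrinsics"]); P=np.atleast_2d(P); q=P@E[:3,:3].T+E[:3,3]
    s=q[:,:2]/q[:,2:]; r2=(s**2).sum(1,keepdims=True); s=s*(1+p["k1"]*r2)
    return s*[p["fx"],p["fy"]]+[p["cx"],p["cy"]]
def ray(p,uv):
    d=(np.array(uv,float)-[p["cx"],p["cy"]])/[p["fx"],p["fy"]]; s=d.copy()
    for _ in range(20): s=d/(1+p["k1"]*(s@s))
    E=p["extrinsics"]; return E[:3,3],E[:3,:3]@np.array([s[0],s[1],1])
def atz(p,uv,z):
    o,d=ray(p,uv); return o+d*(z-o[2])/d[2]
E
python3 - <<'E'
from h import *
top=eyes.camera("top"); side=eyes.camera("side")
pt,ps=eyes.camera_params("top"),eyes.camera_params("side")
hts={"socket_square":4,"square_tip":58,"square_shoulder":28,"socket_hex":4,"socket_round":4,"tray":0,"tester":0,"chuck_nose":135,"chuck_sleeve":115,"jaw0":122,"reagent_bottle":0,"beaker":0}
for n,z in hts.items():
    for c,p in(("top",pt),("side",ps)):
        for d in nets.mark_of(c,n)[:2]:
            print(n,c,round(d["score"],2),np.round(d["at"],1),np.round(atz(p,d["at"],z)[:2],1))
def crop(im,x,y,w,h,s,f): cv2.imwrite(f,cv2.resize(im[y:y+h,x:x+w,::-1],None,fx=s,fy=s,interpolation=cv2.INTER_CUBIC))
crop(top,325,225,110,50,7,"pics/tt.png"); crop(side,220,275,90,125,5,"pics/ts.png")
crop(top,120,175,130,130,5,"pics/et.png"); crop(side,160,110,140,110,5,"pics/es.png")
print(read_state()["clock"])
E
```

```text
socket_square top 0.64 [380.9 245.4] [ 559.  -215.9]
socket_square top 0.56 [370.1 201. ] [ 662.7 -195.8]
socket_square side 0.88 [265.2 336.5] [ 561.3 -210.5]
socket_square side 0.85 [319.1 316.9] [ 667.2 -194.7]
square_tip top 0.77 [382.3 247.7] [ 552.1 -204.7]
square_tip top 0.75 [377.3 196.3] [ 664.8 -199.4]
square_tip side 0.92 [259.9 319.8] [ 553.4 -207.8]
square_tip side 0.8 [210.9 348.1] [ 463.5 -241.2]
square_shoulder top 0.62 [395.8 291.9] [ 455.3 -237.6]
square_shoulder top 0.54 [382.4 243.1] [ 563.2 -213.3]
square_shoulder side 0.7 [212.  357.4] [ 462.5 -241.6]
square_shoulder side 0.61 [264.8 327.9] [ 561.7 -207.4]
socket_hex top 0.43 [352.3 247.9] [ 554.4 -149.7]
socket_hex top 0.31 [166.8 219.2] [628.  277.4]
socket_hex side 0.88 [254.  307.7] [ 554.7 -146.1]
socket_hex side 0.34 [263.6 342.4] [ 555.9 -221.3]
socket_round top 0.43 [411.5 247.6] [ 552.6 -286.4]
socket_round side 0.86 [269.8 371. ] [ 553.9 -277. ]
tray top 0.94 [377.1 251.7] [ 544.8 -207.4]
tray top 0.41 [377.9 244.9] [ 560.4 -210. ]
tray side 0.91 [263.6 339.2] [ 557.8 -212.8]
tester top 0.62 [187.5 248.1] [560.7 229.4]
tester top 0.57 [377.3 250.9] [ 546.6 -208. ]
tester side 0.76 [229.8 177.3] [576.4 229.1]
chuck_nose top 0.57 [167.  218.1] [615.6 239.1]
chuck_nose side 0.97 [243.3 125.3] [618.1 242.7]
chuck_nose side 0.75 [272.4 371.1] [ 543.2 -342.5]
chuck_sleeve top 0.98 [170.  217.4] [619.2 238.8]
chuck_sleeve side 0.67 [240.2 130.1] [612.2 253.5]
reagent_bottle side 0.83 [332.2 209.5] [779.9  67.9]
beaker top 0.76 [308.2 166.4] [748.7 -53.7]
beaker side 0.59 [339.  251.8] [754.9 -52.4]
1.45
```

View pics/tt.png

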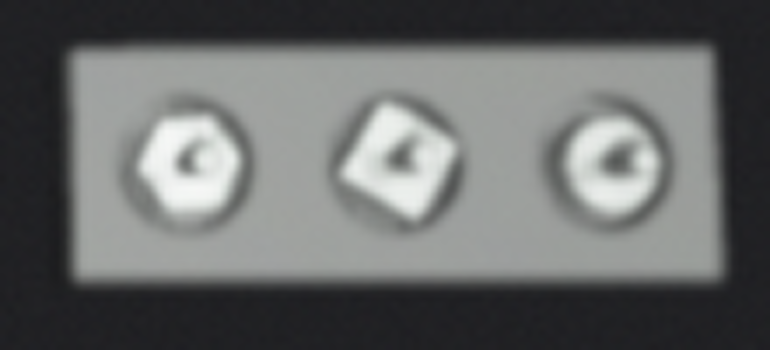

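View pics/ts.png

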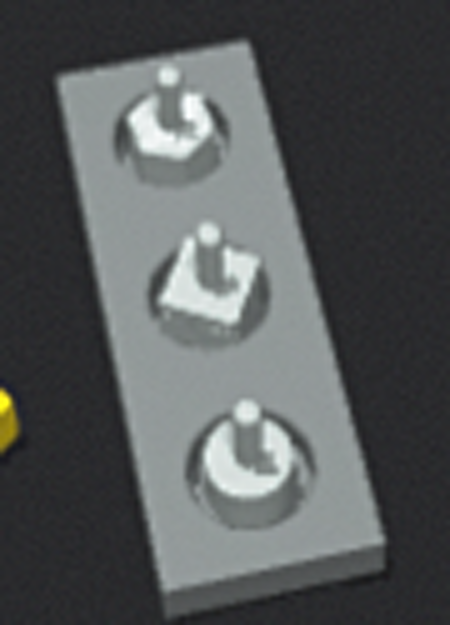

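View pics/et.png

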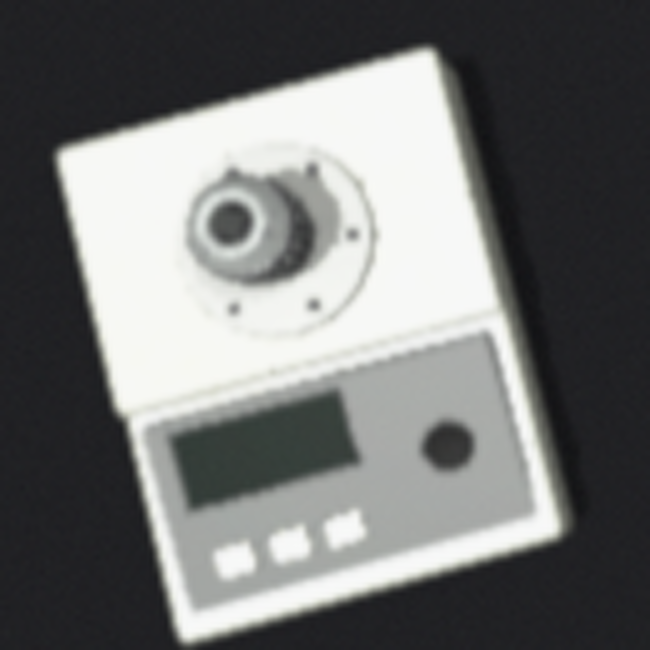

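View pics/es.png

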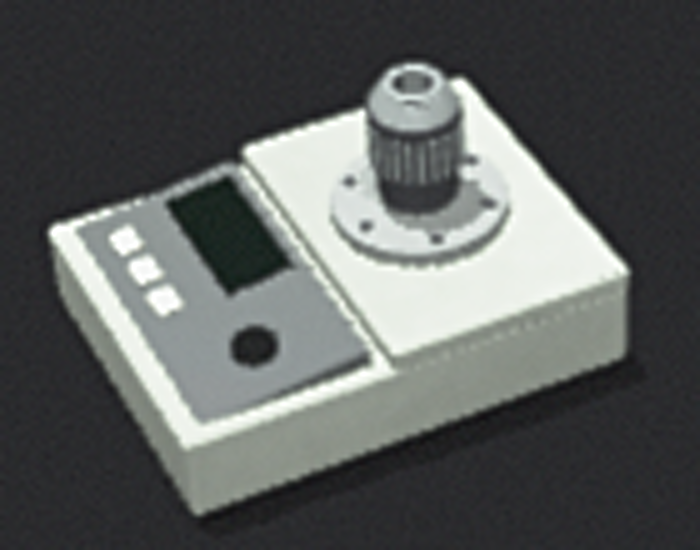

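```bash
python3 - <<'E'
from h import *
pt,ps=eyes.camera_params("top"),eyes.camera_params("side")
c=np.array([(385,97),(462,155),(415,222),(338,170)])/7+[325,225]
W=np.array([atz(pt,u,28) for u in c]); print(np.round(W,1),W.mean(0))
e=np.diff(np.vstack([W,W[:1]]),axis=0)[:,:2]; print(np.hypot(*e.T),np.degrees(np.arctan2(e[:,1],e[:,0]))%90)
c=np.array([(195,238),(263,258),(240,325),(160,300)])/5+[220,275]
W=np.array([atz(ps,u,28) for u in c]); print(np.round(W,1),W.mean(0))
e=np.diff(np.vstack([W,W[:1]]),axis=0)[:,:2]; print(np.hypot(*e.T),np.degrees(np.arctan2(e[:,1],e[:,0]))%90)
s=read_state(); print(np.round(R.from_rotvec(s["tcp_rot"]).as_matrix(),3))
# tester corners top z=62
for p,c in ((pt,np.array([(435,47),(60,150),(185,640),(570,525)])/5+[120,175]),(ps,np.array([(55,228),(195,445),(628,278),(465,80)])/5+[160,110])):
    W=np.array([atz(p,u,62) for u in c]); print(np.round(W[:,:2],1),W.mean(0))
E
```

```text
[[ 572.8 -208.4   28. ]
 [ 553.8 -232.2   28. ]
 [ 532.9 -216.    28. ]
 [ 549.8 -192.2   28. ]] [ 552.32737413 -212.19042306   28.        ]
[30.43138941 26.51112526 29.2536923  28.1672819 ] [51.43890864 52.36882334 54.59605928 54.80193854]
[[ 554.1 -194.5   28. ]
 [ 575.6 -208.2   28. ]
 [ 561.7 -232.1   28. ]
 [ 536.8 -215.9   28. ]] [ 557.06388869 -212.65247875   28.        ]
[25.51983321 27.68939859 29.63566755 27.49957226] [57.51880166 59.66806489 56.85592577 51.09768939]
[[-0.95   0.     0.313]
 [-0.313  0.    -0.95 ]
 [-0.    -1.    -0.   ]]
[[696.8 174.1]
 [653.9 337.1]
 [444.2 277.7]
 [489.3 115.3]] [571.05284332 226.02291967  62.        ]
[[449.1 266.7]
 [492.6 108.1]
 [697.5 168.8]
 [657.2 333.1]] [574.10294761 219.17884778  62.        ]
```

```bash
python3 -m creep '[[[0,0,0],[0,0,0],8.5]]' 2>&1 | head -30; python3 -m creep --help | head
```

```text
clock: 1.58
tcp_pos: [195.4, -593.7, 303.9]
tcp_rot: [-0.328, 2.05, -2.05]
wrist_force: [0.2, 0.0, -0.1]
width: 85.1invalid input: not JSON, or not a number
```

```bash
python3 -m creep '[[[-5.2,0,-2.8],[0,0,0],8.5],[[-5.2,0,-2.8],[0,0,0],8.5],[[-5.2,0,-2.8],[0,0,0],8.5],[[-5.2,0,-2.8],[0,0,0],6],[[-5.2,0,-2.8],[0,0,0],6],[[-5.2,0,-2.8],[0,0,0],6],[[-5.2,0,-2.8],[0,0,0],6],[[-5.2,0,-2.8],[0,0,0],6]]'; python3 -c "
from h import *
s=read_state();print(s['joint_pos'],s['tcp_pos'],s['tcp_rot'])
im=eyes.camera('wrist');cv2.imwrite('pics/w1.png',im[:,:,::-1])"
```

```text
clock: 2.58
tcp_pos: [526.5, -247.2, 303.7]
tcp_rot: [-0.316, 2.053, -2.062]
wrist_force: [1.0, -1.2, -0.7]
width: 59.9
[ 0.58272595  0.30173335 -0.25447158  1.48718298  0.08057845  1.36081936
 -0.94356562] [ 526.53425226 -247.22267012  303.65442577] [-0.31623089  2.05305827 -2.06191204]
```

View pics/w1.png

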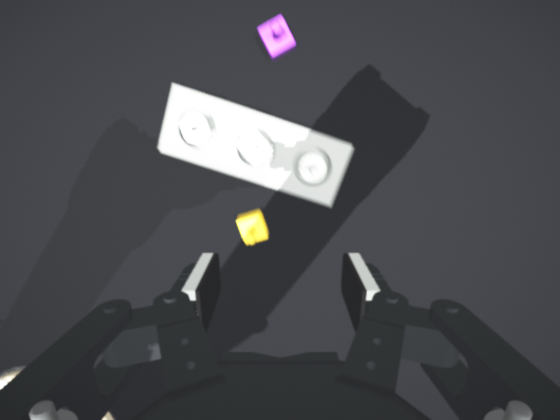

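```bash
cat > kin.py <<'E'
import numpy as np, itertools
from scipy.spatial.transform import Rotation as R
from scipy.optimize import least_squares
def rz(a): return R.from_rotvec([0,0,a]).as_matrix()
def ry(a): return R.from_rotvec([0,a,0]).as_matrix()
T0=np.array([[1,0,0],[0,0,1],[0,-1,0.]])  # later
def fk(q,par,sg):
    b0,h,a,b,L,t0,ea,eb=par
    M=rz(b0+sg[0]*q[0]); p=np.array([0,0,h])
    M=M@ry(sg[1]*q[1])@rz(sg[2]*q[2]); p=p+M@[ea,0,a]
    M=M@ry(sg[3]*q[3]); 
    M=M@rz(sg[4]*q[4]); p=p+M@[eb,0,b]
    M=M@ry(sg[5]*q[5])@rz(sg[6]*q[6]+t0); p=p+M@[0,0,L]
    # final z = approach ; tool y=approach, tool z = M x, tool x = y cross z
    y=M[:,2]; z=M[:,0]; x=np.cross(y,z)
    return p,np.array([x,y,z]).T
E
cat > data.txt <<'E'
1.19009076 0.384241 0.01634783 1.37114274 -0.00629241 1.38821784 -0.04649639 195.23686339 -593.34231832 302.88193078 -0.3289496 2.05184808 -2.04784228
0.58272595 0.30173335 -0.25447158 1.48718298 0.08057845 1.36081936 -0.94356562 526.53425226 -247.22267012 303.65442577 -0.31623089 2.05305827 -2.06191204
E
cat > fit.py <<'E'
from kin import *
D=np.loadtxt("data.txt")
def res(par,sg,reg=True):
    r=[]
    for d in D:
        p,M=fk(d[:7],par,sg); r+=list((p-d[7:10])/2)
        r+=list((R.from_matrix(M).inv()*R.from_rotvec(d[10:])).as_rotvec()/.005)
    if reg: r+=[(par[1]-350)/300,(par[4]-350)/300,par[6]/100,par[7]/100]
    return r
out=[]
for s in itertools.product([1,-1],repeat=5):
    sg=(s[0],1,s[1],1,s[2],1,s[3])
    if s[4]<0: continue
    for b0 in (-2.4,0,3.1,1.5):
        for t0 in (0,3.1,1.5,-1.5):
            f=least_squares(res,[b0,350,420,420,350,t0,0,0],args=(sg,),max_nfev=60)
            out.append((f.cost,sg,f.x))
out.sort(key=lambda o:o[0])
for o in out[:6]: print(round(o[0],3),o[1],np.round(o[2],3))
import pickle; pickle.dump(out[0],open("kin.pkl","wb"))
print(np.round(res(out[0][2],out[0][1],False),2))
E
python3 fit.py
```

```text
0.076 (-1, 1, -1, 1, -1, 1, -1) [-5.10000e-02  3.07312e+02  4.76352e+02  4.73605e+02  3.47247e+02
  3.09100e+00 -1.68890e+01  1.85380e+01]
0.076 (-1, 1, -1, 1, -1, 1, -1) [-5.10000e-02  3.07312e+02  4.76352e+02  4.73605e+02  3.47247e+02
  3.09100e+00 -1.68890e+01  1.85380e+01]
0.076 (-1, 1, -1, 1, -1, 1, -1) [-5.10000e-02  3.07312e+02  4.76352e+02  4.73605e+02  3.47247e+02
  3.09100e+00 -1.68890e+01  1.85380e+01]
0.076 (-1, 1, -1, 1, -1, 1, -1) [-5.10000e-02  3.07312e+02  4.76352e+02  4.73605e+02  3.47247e+02
 -3.19200e+00 -1.68890e+01  1.85380e+01]
3.108 (-1, 1, -1, 1, -1, 1, -1) [ 3.09000e+00  6.32086e+02 -4.72736e+02 -4.83640e+02 -1.35280e+01
 -5.20000e-02  2.63870e+01 -1.71470e+01]
3.108 (-1, 1, -1, 1, -1, 1, -1) [ 3.09000e+00  6.32084e+02 -4.72736e+02 -4.83640e+02 -1.35300e+01
 -5.20000e-02  2.63870e+01 -1.71470e+01]
[ 0.07  0.16  0.   -0.   -0.   -0.02  0.08 -0.17 -0.    0.01  0.    0.04]
```

```bash
cat > ik.py <<'E'
from kin import *
import pickle
_,SG,PAR=pickle.load(open("kin.pkl","rb"))
LO=np.array([-2.95,-.25,-1.52,.18,-1.44,.02,-3.01])+.06
HI=np.array([2.95,2.06,1.56,2.33,4.58,2.06,3.01])-.06
def err(q,p,M):
    pp,MM=fk(q,PAR,SG)
    return np.r_[(pp-p)/100,(R.from_matrix(M).inv()*R.from_matrix(MM)).as_rotvec()]
def ik(p,M,q0=None,n=12,w=.02,rng=np.random.default_rng(0)):
    mid=(LO+HI)/2; sols=[]
    starts=[q0] if q0 is not None else []
    starts+= [LO+(HI-LO)*rng.random(7) for _ in range(n)]
    for s in starts:
        s=np.clip(s,LO+1e-3,HI-1e-3)
        f=least_squares(lambda q:np.r_[err(q,p,M),0.003*(q-(s if q0 is not None else mid))],s,bounds=(LO,HI),max_nfev=80)
        e=err(f.x,p,M)
        if np.abs(e).max()<.02: sols.append(f.x)
    return sols
def u(az): return np.array([np.cos(az),np.sin(az),0])
Z=np.array([0,0,1.])
def pose(G,tilt,az,sgn,t):
    """a tilted from down by tilt toward az; jaw axis horizontal"""
    a=np.cos(tilt)*-Z+np.sin(tilt)*u(az); z=sgn*np.array([-np.sin(az),np.cos(az),0]); x=np.cross(a,z)
    return np.asarray(G)-(73-t)*a, np.array([x,a,z]).T
E
python3 - <<'E'
from ik import *
import sys
rad=np.radians
q0=np.array([ 0.58272595,0.30173335,-0.25447158,1.48718298,0.08057845,1.36081936,-0.94356562])
def show(name,G,tilt,az,sg,t):
    s=ik(*pose(G,rad(tilt),rad(az),sg,t),q0=q0,n=10)
    if s:
        d=[np.abs(x-q0).max() for x in s]; b=s[int(np.argmin(d))]
        print(name,tilt,az,sg,len(s),round(min(d),2),np.round(b,2))
print("pick")
for az in (54,144,234,324):
  for sg in (1,-1):
    for tilt in (40,45,50,60): show("pick",(555,-210,45),tilt,az,sg,7)
print("final")
for az in range(0,360,30):
  for sg in (1,-1):
    for tilt in (45,60): show("final",(617,240,150),tilt,az,sg,8)
E
```

```text
pick
pick 40 54 1 10 1.32 [ 0.22  0.75  0.79  1.76 -1.17  1.44 -2.27]
pick 45 54 1 7 1.47 [ 0.82  0.66  0.02  1.74 -0.85  1.16 -2.41]
pick 50 54 1 9 1.28 [ 0.59  0.74  0.38  1.74 -1.09  1.38 -2.23]
pick 60 54 1 8 1.29 [ 0.63  0.87  0.43  1.7  -1.2   1.56 -2.1 ]
pick 40 54 -1 6 1.06 [ 1.42  0.83 -0.91  1.74 -0.1   0.89  0.11]
pick 45 54 -1 4 1.04 [ 1.62  1.16 -1.28  1.73  0.36  0.94 -0.21]
pick 50 54 -1 9 1.04 [ 1.58  1.06 -1.08  1.72  0.03  0.92  0.1 ]
pick 60 54 -1 6 1.12 [ 1.7   1.36 -1.26  1.68  0.24  0.99  0.01]
pick 40 144 1 4 0.8 [ 0.34  1.09  0.15  0.83 -0.22  1.91 -1.75]
pick 45 144 1 7 0.93 [ 0.47  1.17 -0.19  0.73 -0.    2.   -1.88]
pick 40 144 -1 7 1.89 [ 0.73  1.25 -0.99  0.84  0.58  1.99  0.94]
pick 45 144 -1 7 2.2 [ 0.47  1.18 -0.2   0.73  0.    2.    1.26]
pick 40 234 1 5 0.57 [ 0.04  0.82 -0.18  1.38  0.65  1.49 -0.98]
pick 45 234 1 8 0.59 [-0.01  0.87 -0.15  1.33  0.68  1.56 -1.  ]
pick 50 234 1 9 0.64 [-0.06  0.93 -0.12  1.28  0.7   1.62 -1.01]
pick 60 234 1 3 0.75 [-0.14  1.06 -0.06  1.18  0.74  1.74 -1.02]
pick 40 234 -1 4 2.92 [ 0.35  0.92 -0.71  1.39  0.97  1.69
[... 1492 characters left out ...]
 1.11 -0.08  0.82  0.79  2.   -0.83]
final 45 270 -1 2 3.06 [-0.46  1.01 -0.72  0.98  1.04  2.    2.12]
final 60 270 -1 7 3.25 [-0.81  1.11 -0.08  0.82  0.79  2.    2.31]
final 45 300 1 7 1.17 [-0.59  0.7  -0.44  1.45  0.98  1.54 -0.76]
final 60 300 1 7 1.2 [-0.57  0.89 -0.65  1.43  1.28  1.83 -0.94]
final 45 300 -1 9 2.16 [-1.58  1.2   1.45  1.43 -0.43  1.25 -2.95]
final 60 300 -1 5 3.11 [-0.42  1.01 -0.94  1.43  1.46  2.    2.16]
final 45 330 1 10 1.12 [-0.54  0.43 -0.44  1.86  1.14  1.11 -0.56]
final 60 330 1 9 1.38 [-0.56  0.59 -0.58  1.94  1.46  1.38 -0.9 ]
final 45 330 -1 8 2.3 [-1.72  0.73  1.17  1.84  0.12  0.67 -2.95]
final 60 330 -1 7 2.5 [-1.91  1.14  1.37  1.91 -0.12  0.57 -2.95]
```

```bash
cat > seq.py <<'E'
from ik import *
from scipy.spatial.transform import Slerp
rad=np.radians
def step(q,p,M):
    f=least_squares(lambda x:np.r_[err(x,p,M),0.01*(x-q)],np.clip(q,LO+1e-3,HI-1e-3),bounds=(LO,HI),max_nfev=60)
    return f.x,np.abs(err(f.x,p,M)).max()
def path(q,p1,M1,n=12):
    p0,M0=fk(q,PAR,SG); S=Slerp([0,1],R.from_matrix([M0,M1])); worst=0
    for k in range(1,n+1):
        q,e=step(q,p0+(p1-p0)*k/n,S(k/n).as_matrix()); worst=max(worst,e)
    return q,worst
if __name__=="__main__":
    q=np.array([ 0.58272595,0.30173335,-0.25447158,1.48718298,0.08057845,1.36081936,-0.94356562])
    wp=[("pre",pose((590,-160,105),rad(45),rad(234),1,7)),("pick",pose((555,-210,45),rad(45),rad(234),1,7)),("lift",pose((555,-210,120),rad(45),rad(234),1,7)),
    ("v",pose((545,-100,150),0,rad(250),1,7)),
    ("lay0",pose((540,0,100),rad(45),rad(90),-1,7)),("lay",pose((540,0,14),rad(45),rad(90),-1,7)),
    ("up",pose((540,-50,120),rad(45),rad(90),-1,7)),("g2p",pose((540,0,120),rad(30),rad(270),1,8)),("g2",pose((540,0,14),rad(30),rad(270),1,8)),
    ("up",pose((540,0,250),rad(30),rad(270),1,8)),("v",pose((580,100,270),rad(0),rad(270),1,8)),
    ("f0",pose((617,240,230),rad(60),rad(90),-1,8)),("f",pose((617,240,150),rad(60),rad(90),-1,8)),
    ("back",pose((617,140,200),rad(60),rad(90),-1,8)),("sl0",pose((617,240,230),0,rad(90),-1,19)),("sl",pose((617,240,115),0,rad(90),-1,19))]
    for n,(p,M) in wp:
        q,e=path(q,p,M); print(n,round(e,3),np.round(q,2),np.round(p))
E
python3 seq.py
```

```text
pre 0.0 [-0.03  0.88 -0.25  1.18  0.7   1.73 -0.99] [ 617. -122.  152.]
pick 0.0 [ 0.03  0.88 -0.23  1.33  0.72  1.58 -1.03] [ 582. -172.   92.]
lift 0.0 [ 0.04  0.79 -0.24  1.31  0.71  1.67 -0.96] [ 582. -172.  167.]
v 0.0 [ 0.51  0.33 -0.48  1.67  0.16  1.18 -0.36] [ 545. -100.  216.]
lay0 0.0 [ 0.94  0.72 -0.68  1.65 -0.31  1.23  0.47] [540. -47. 147.]
lay 0.0 [ 0.91  0.86 -0.64  1.66 -0.27  1.11  0.53] [540. -47.  61.]
up 0.0 [ 0.98  0.73 -0.66  1.57 -0.29  1.33  0.49] [540. -97. 167.]
g2p 0.0 [-0.06  0.48 -0.48  1.7   0.69  1.35 -0.8 ] [540.  32. 176.]
g2 0.0 [-0.1   0.62 -0.44  1.76  0.78  1.2  -0.94] [540.  32.  70.]
up 0.0 [-0.04  0.35 -0.51  1.57  0.62  1.56 -0.64] [540.  32. 306.]
v 0.0 [ 0.2   0.33 -0.57  1.42  0.18  1.44 -0.36] [580. 100. 335.]
f0 0.0 [ 0.69  0.72 -0.78  1.59 -0.62  1.17  0.32] [617. 184. 262.]
f 0.0 [ 0.66  0.84 -0.74  1.63 -0.59  1.07  0.42] [617. 184. 182.]
back 0.0 [ 0.78  0.79 -0.72  1.53 -0.55  1.28  0.4 ] [617.  84. 232.]
sl0 0.0 [-0.11  0.51 -0.49  1.29  0.23  1.4  -0.59] [617. 240. 284.]
sl 0.0 [-0.11  0.59 -0.47  1.43  0.27  1.19 -0.62] [617. 240. 169.]
```

```bash
cat > plan.py <<'E'
from ik import *
from cell import read_state
from scipy.spatial.transform import Slerp
import json
rad=np.radians
def rows(p1,M1,n,open_,s=None):
    s=s or read_state(); p0=s["tcp_pos"]; R0=R.from_rotvec(s["tcp_rot"]); R1=R.from_matrix(M1)
    rv=(R0.inv()*R1).as_rotvec(); print("dist",np.round(np.linalg.norm(p1-p0)),"ang deg",np.round(np.degrees(np.linalg.norm(rv)),1),"clock",round(s["clock"],2),"q",np.round(s["joint_pos"],2),"F",np.round(s["wrist_force"],1),"w",round(s["width"],1))
    S=Slerp([0,1],R.concatenate([R0,R1])); out=[]
    for k in range(n):
        d=S(k/n).as_matrix().T@((p1-p0)/n)/10
        out.append([list(np.round(d,2)),list(np.round(rv/n,3)),open_])
    print(json.dumps(out).replace(" ",""))
def off(G,tilt,az,sg,t,back):
    p,M=pose(G,rad(tilt),rad(az),sg,t); return p-back*M[:,1],M
E
python3 -c "
from plan import *
rows(*off((555,-210,47),45,234,1,7,80),8,3.5)"
```

```text
dist 207.0 ang deg 57.1 clock 2.62 q [ 0.57  0.3  -0.26  1.48  0.08  1.36 -0.95] F [ 3.3  8.  -0.7] w 59.8
[[[-1.42,1.92,-1.0],[0.031,-0.074,-0.095],3.5],[[-1.67,1.74,-0.94],[0.031,-0.074,-0.095],3.5],[[-1.89,1.54,-0.86],[0.031,-0.074,-0.095],3.5],[[-2.09,1.33,-0.75],[0.031,-0.074,-0.095],3.5],[[-2.26,1.1,-0.63],[0.031,-0.074,-0.095],3.5],[[-2.39,0.86,-0.49],[0.031,-0.074,-0.095],3.5],[[-2.49,0.62,-0.33],[0.031,-0.074,-0.095],3.5],[[-2.56,0.37,-0.16],[0.031,-0.074,-0.095],3.5]]
```

```bash
python3 -m creep '[[[-1.42,1.92,-1.0],[0.031,-0.074,-0.095],3.5],[[-1.67,1.74,-0.94],[0.031,-0.074,-0.095],3.5],[[-1.89,1.54,-0.86],[0.031,-0.074,-0.095],3.5],[[-2.09,1.33,-0.75],[0.031,-0.074,-0.095],3.5],[[-2.26,1.1,-0.63],[0.031,-0.074,-0.095],3.5],[[-2.39,0.86,-0.49],[0.031,-0.074,-0.095],3.5],[[-2.49,0.62,-0.33],[0.031,-0.074,-0.095],3.5],[[-2.56,0.37,-0.16],[0.031,-0.074,-0.095],3.5]]' 40; cat > snap.py <<'E'
import sys
from h import *
s=read_state()
open("data.txt","a").write(" ".join(map(str,[*s["joint_pos"],*s["tcp_pos"],*s["tcp_rot"]]))+"\n")
for n in sys.argv[2:]:
    cv2.imwrite(f"pics/{n}{sys.argv[1]}.png",eyes.camera(n)[:,:,::-1])
E
python3 snap.py 2 wrist; python3 -c "
from plan import *
rows(*off((555,-210,47),45,234,1,7,80),1,3.5)"; python3 fit.py | sed -n '1,2p;7,$p'
```

```text
clock: 3.62
tcp_pos: [618.8, -127.6, 148.6]
tcp_rot: [-1.653, 1.363, -2.15]
wrist_force: [0.4, 0.7, 0.2]
width: 35.3
dist 9.0 ang deg 2.1 clock 3.67 q [ 0.04  0.84 -0.25  1.24  0.72  1.73 -0.92] F [-3.8  3.6 -4.7] w 35.2
[[[0.84,-0.18,0.01],[-0.014,0.02,0.027],3.5]]
26.616 (-1, 1, -1, 1, -1, 1, -1) [-4.40000e-02  1.85848e+02  5.09119e+02  4.33158e+02  3.46898e+02
 -3.18100e+00 -4.73600e+00 -6.92740e+01]
26.616 (-1, 1, -1, 1, -1, 1, -1) [-4.40000e-02  1.85848e+02  5.09119e+02  4.33158e+02  3.46898e+02
 -3.18100e+00 -4.73600e+00 -6.92740e+01]
26.616 (-1, 1, -1, 1, -1, 1, -1) [-4.40000e-02  1.85848e+02  5.09119e+02  4.33158e+02  3.46897e+02
  3.10200e+00 -4.73600e+00 -6.92740e+01]
26.616 (-1, 1, -1, 1, -1, 1, -1) [-4.40000e-02  1.85848e+02  5.09119e+02  4.33158e+02  3.46898e+02
  3.10200e+00 -4.73600e+00 -6.92740e+01]
[ 2.23  0.94 -0.77 -0.   -0.9  -0.02  0.41  0.79  0.48  0.01 -0.9   0.04
  0.21 -0.01  0.3   6.32  1.8  -0.07]
```

View pics/wrist2.png

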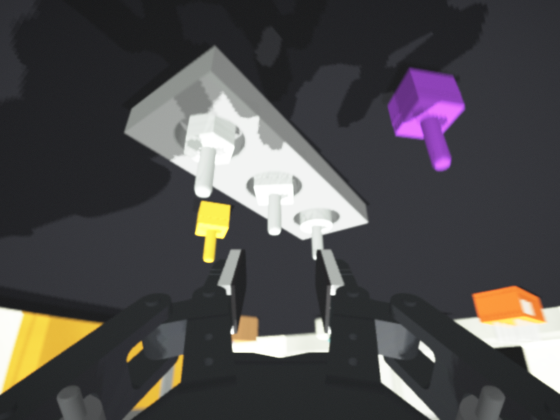

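```bash
python3 - <<'E'
from h import *
im=cv2.imread("pics/wrist2.png"); cv2.imwrite("pics/w2z.png",cv2.resize(im[160:250,225:325],None,fx=6,fy=6,interpolation=cv2.INTER_CUBIC))
p=eyes.camera_params("wrist")
for n in ("square_tip","square_shoulder","socket_square"):
    print(n,[(round(d["score"],2),np.round(d["at"],1), np.round(atz(p,d["at"],{"square_tip":58,"square_shoulder":28,"socket_square":4}[n]),1)) for d in nets.mark_of("wrist",n)[:3]])
for G in ((555,-210,58),(555,-210,28)): print(proj(p,G))
E
```

```text
square_tip [(0.91, array([273.1, 232.9]), array([ 559.8, -197. ,   58. ])), (0.79, array([210.6, 259.4]), array([ 481.8, -214.5,   58. ])), (0.72, array([443.4, 164. ]), array([ 670.6, -175.2,   58. ]))]
square_shoulder [(0.78, array([429.3, 120.6]), array([ 670. , -179.8,   28. ])), (0.7, array([212.4, 232.4]), array([ 471.5, -222.4,   28. ])), (0.57, array([273.2, 195.5]), array([ 558.5, -198.1,   28. ]))]
socket_square [(0.93, array([210.7, 210.1]), array([ 466.9, -221.2,    4. ])), (0.61, array([421.9,  93.2]), array([ 670.3, -184.6,    4. ]))]
[[278.30842165 240.24876299]]
[[278.62753758 203.24717937]]
```

View pics/w2z.png

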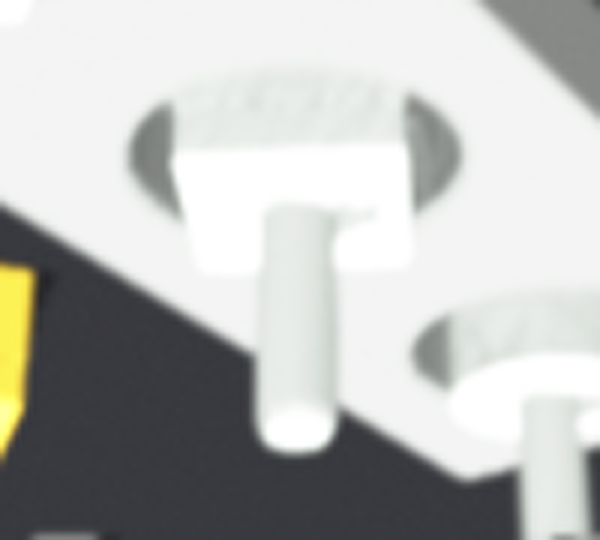

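```bash
python3 - <<'E'
from h import *
for k in range(2):
    p=eyes.camera_params("wrist"); s=read_state(); print(s["clock"],s["tcp_pos"],s["qvel"].round(3)); im=eyes.camera("wrist")
    for n in ("square_tip","square_shoulder"):
        print(n,[(round(d["score"],2),np.round(d["at"],1), np.round(atz(p,d["at"],{"square_tip":58,"square_shoulder":28,"socket_square":4}[n]),1)) for d in nets.mark_of("wrist",n)[:3]])
cv2.imwrite("pics/w3z.png",cv2.resize(im[160:250,225:325,::-1],None,fx=6,fy=6,interpolation=cv2.INTER_CUBIC))
np.save("p3.npy",p["extrinsics"])
E
```

```text
3.825 [ 618.23110073 -127.35469087  148.29746656] [ 0.035 -0.049  0.02  -0.014  0.004 -0.    -0.002]
square_tip [(0.84, array([275.6, 233.1]), array([ 555.1, -210.5,   58. ])), (0.69, array([211.1, 263.4]), array([ 465.8, -232.8,   58. ])), (0.56, array([442.9, 166.9]), array([ 670.2, -192.8,   58. ]))]
square_shoulder [(0.91, array([430.8, 120.1]), array([ 671.4, -192.4,   28. ])), (0.89, array([212.4, 229.9]), array([ 470.3, -226.2,   28. ])), (0.74, array([274.8, 197.5]), array([ 553.8, -211.2,   28. ]))]
3.975 [ 618.49487781 -129.64988338  151.02741335] [ 0.006 -0.007 -0.001  0.003  0.     0.    -0.001]
square_tip [(0.71, array([439. , 160.9]), array([ 669.8, -193.8,   58. ])), (0.56, array([273.5, 231.1]), array([ 552.9, -213.7,   58. ])), (0.55, array([207.7, 259.3]), array([ 467.2, -229.1,   58. ]))]
square_shoulder [(0.72, array([211.7, 228.4]), array([ 469. , -228.7,   28. ])), (0.67, array([424.5, 116.9]), array([ 669.5, -194.3,   28. ])), (0.65, array([274.2, 194.4]), array([ 554.1, -212.9,   28. ]))]
```

View pics/w3z.png

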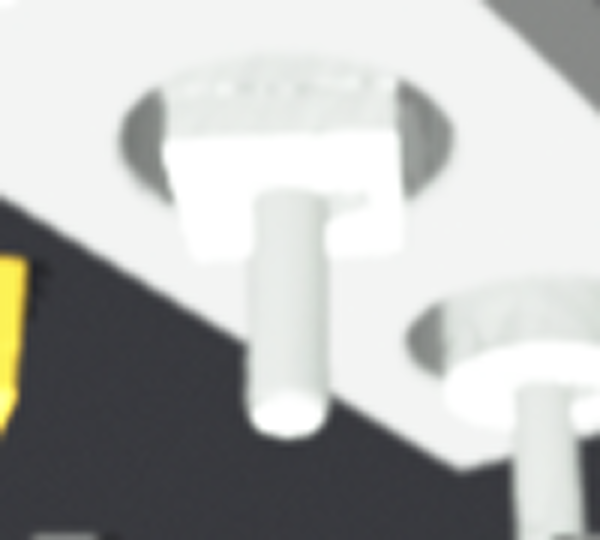

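```bash
python3 - <<'E'
from h import *
from plan import *
p=eyes.camera_params("wrist"); p["extrinsics"]=np.load("p3.npy")
c=np.array([(165,143),(402,132),(403,250),(192,258)])/6+[225,160]
W=np.array([atz(p,u,28) for u in c]); print(np.round(W,1),W.mean(0))
e=np.diff(np.vstack([W,W[:1]]),axis=0)[:,:2]; print(np.hypot(*e.T),np.degrees(np.arctan2(e[:,1],e[:,0]))%90)
rows(*off((554,-211,44),45,236,1,7,0),4,3.5)
M=R.from_rotvec(read_state()["tcp_rot"]).as_matrix(); print(M.round(2))
E
```

```text
[[ 550.4 -191.5   28. ]
 [ 574.8 -206.4   28. ]
 [ 558.8 -230.6   28. ]
 [ 534.9 -215.6   28. ]] [ 554.72736712 -211.03695421   28.        ]
[28.51658492 28.97904675 28.23343539 28.70346158] [58.55265792 56.64981027 58.00957369 57.1995025 ]
dist 83.0 ang deg 1.8 clock 4.12 q [ 0.05  0.82 -0.24  1.24  0.72  1.73 -0.92] F [-0.1  0.6 -0.2] w 35.4
[[[-0.08,2.07,-0.17],[0.003,-0.006,0.004],3.5],[[-0.07,2.07,-0.17],[0.003,-0.006,0.004],3.5],[[-0.07,2.07,-0.18],[0.003,-0.006,0.004],3.5],[[-0.06,2.07,-0.18],[0.003,-0.006,0.004],3.5]]
[[-0.41 -0.41  0.81]
 [-0.56 -0.59 -0.58]
 [ 0.72 -0.7   0.01]]
```

```bash
python3 -c "
from plan import *
rows(*off((554.6,-211,44.5),45,237.5,1,7,0),4,3.5)"
```

```text
dist 83.0 ang deg 3.2 clock 4.12 q [ 0.05  0.82 -0.24  1.24  0.72  1.73 -0.92] F [-0.1  0.6 -0.2] w 35.4
[[[-0.08,2.06,-0.19],[0.008,-0.011,0.004],3.5],[[-0.07,2.06,-0.2],[0.008,-0.011,0.004],3.5],[[-0.07,2.06,-0.22],[0.008,-0.011,0.004],3.5],[[-0.06,2.06,-0.23],[0.008,-0.011,0.004],3.5]]
```

```bash
python3 -m creep '[[[-0.08,2.06,-0.19],[0.008,-0.011,0.004],3.5],[[-0.07,2.06,-0.2],[0.008,-0.011,0.004],3.5],[[-0.07,2.06,-0.22],[0.008,-0.011,0.004],3.5],[[-0.06,2.06,-0.23],[0.008,-0.011,0.004],3.5],[[0,0,0],[0,0,0],3.5]]' 40; python3 snap.py 4 wrist side; python3 -c "
from plan import *
import cv2
rows(*off((554.6,-211,44.5),45,237.5,1,7,0),1,3.5)
im=cv2.imread('pics/side4.png'); cv2.imwrite('pics/s4z.png',cv2.resize(im[220:400,180:380],None,fx=4,fy=4,interpolation=cv2.INTER_CUBIC)[:600,:800])"
```

```text
clock: 4.75
tcp_pos: [579.1, -175.9, 94.2]
tcp_rot: [-1.64, 1.326, -2.113]
wrist_force: [-0.1, -0.1, -0.4]
width: 34.7
dist 5.0 ang deg 0.7 clock 4.85 q [ 0.12  0.79 -0.24  1.43  0.76  1.53 -0.94] F [0.3 0.2 0.7] w 35.1
[[[-0.41,0.17,-0.25],[-0.006,-0.008,-0.007],3.5]]
```

View pics/wrist4.png

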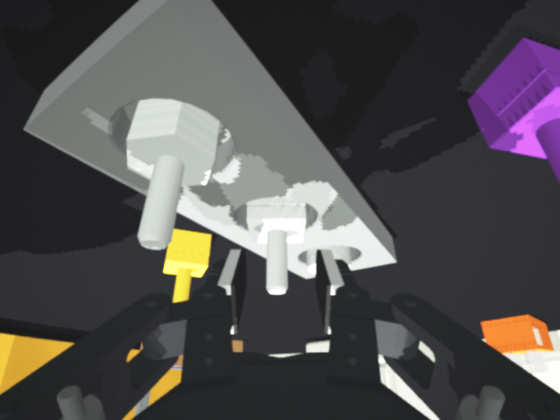

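View pics/s4z.png

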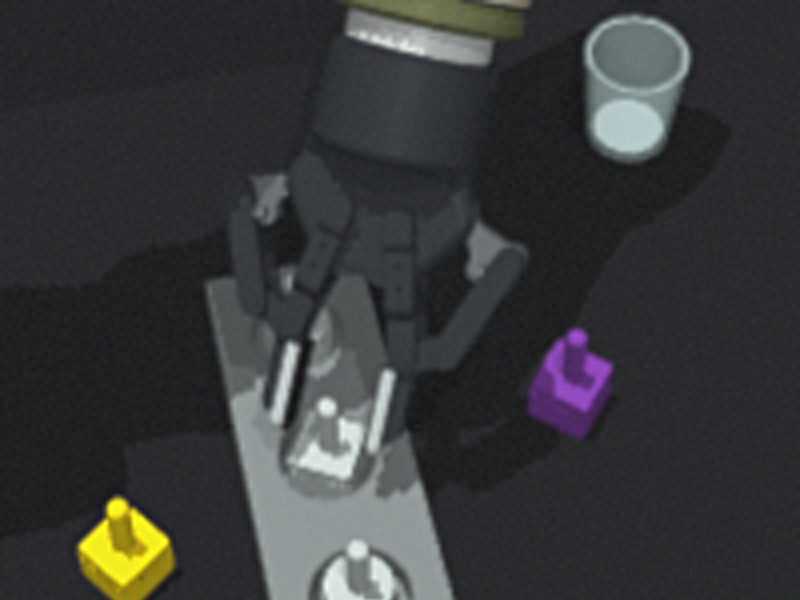

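```bash
python3 -m creep '[[[-0.4,0.4,-0.15],[-0.006,-0.008,-0.007],3.5],[[0,0,0],[0,0,0],3.5]]' 40; python3 snap.py 5 wrist side top; python3 -c "
from plan import *
import cv2
rows(*off((554.6,-211,44.5),45,237.5,1,7,0),1,3.5)
im=cv2.imread('pics/side5.png'); im=cv2.resize(im[280:360,220:320],None,fx=5,fy=5,interpolation=cv2.INTER_CUBIC)
cv2.imwrite('pics/s5z.png',im)"
```

```text
clock: 5.1
tcp_pos: [580.9, -172.3, 90.5]
tcp_rot: [-1.65, 1.325, -2.106]
wrist_force: [-0.3, -0.8, -0.2]
width: 34.9
dist 2.0 ang deg 0.2 clock 5.25 q [ 0.12  0.8  -0.24  1.43  0.76  1.54 -0.94] F [-0.3  0.4 -0. ] w 35.1
[[[0.01,-0.02,-0.17],[-0.002,-0.001,-0.002],3.5]]
```

View pics/s5z.png

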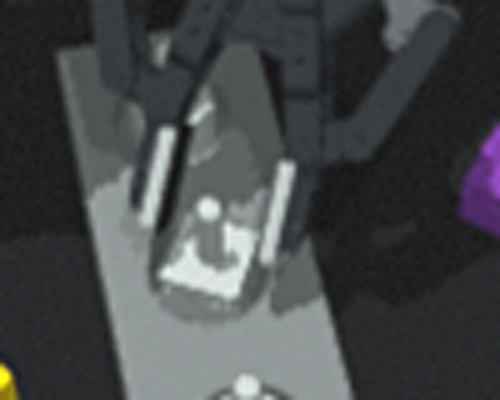

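View pics/wrist5.png

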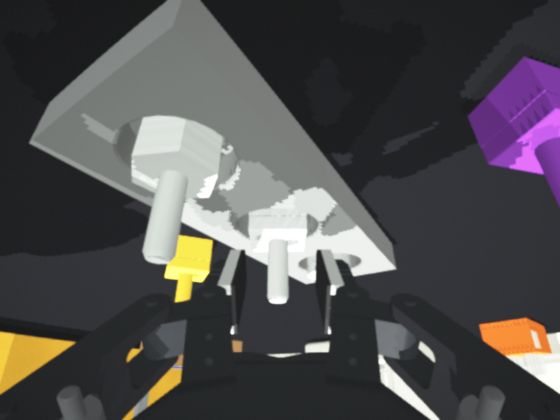

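```bash
python3 -m creep '[[[0,0,-0.1],[0,0,0],0.5],[[0,0,0],[0,0,0],0.5],[[0,0,0],[0,0,0],0.5],[[0,0,0],[0,0,0],0.5]]' 50; python3 snap.py 6 wrist side; python3 -c "
from plan import *
import cv2
rows(*off((554.6,-211,44.5),45,237.5,1,7,0),1,3.5)
im=cv2.imread('pics/side6.png'); im=cv2.resize(im[280:360,220:320],None,fx=5,fy=5,interpolation=cv2.INTER_CUBIC)
cv2.imwrite('pics/s6z.png',im)"
```

```text
clock: 5.75
tcp_pos: [580.2, -171.8, 91.0]
tcp_rot: [-1.649, 1.324, -2.107]
wrist_force: [-0.6, -0.2, -0.1]
width: 7.5
dist 1.0 ang deg 0.2 clock 5.85 q [ 0.12  0.8  -0.24  1.43  0.76  1.54 -0.94] F [-0.  -0.2 -0.1] w 7.7
[[[0.02,0.0,-0.06],[-0.003,-0.001,-0.002],3.5]]
```

View pics/s6z.png

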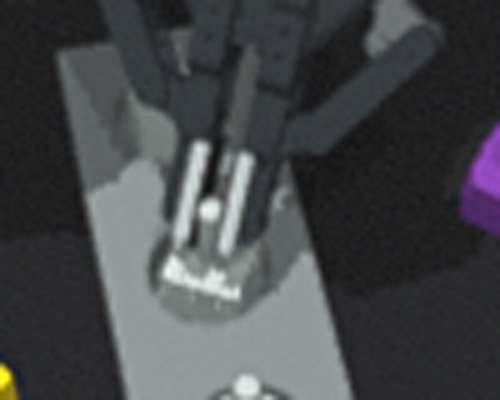

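```bash
python3 -m creep '[[[0,0,0],[0,0,0],0.5],[[0,0,0],[0,0,0],0.5]]' 50; python3 snap.py 7 side wrist; python3 -c "
from plan import *
import cv2
im=cv2.imread('pics/side7.png'); im=cv2.resize(im[280:360,220:320],None,fx=5,fy=5,interpolation=cv2.INTER_CUBIC)
cv2.imwrite('pics/s7z.png',im)"
```

```text
clock: 6.1
tcp_pos: [580.3, -171.8, 91.0]
tcp_rot: [-1.649, 1.324, -2.107]
wrist_force: [0.5, 0.1, 1.0]
width: 8.0
```

View pics/s7z.png

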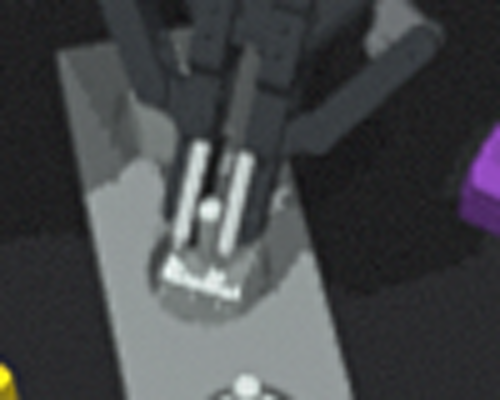

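View pics/wrist7.png

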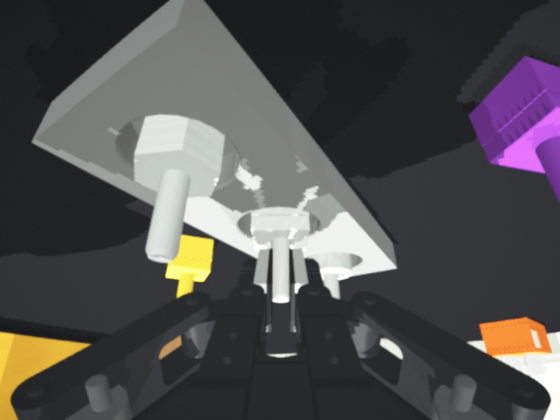

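```bash
python3 -m creep '[[[1,-1,0],[0,0,0],0.5],[[1.5,-1.5,0],[0,0,0],0.5],[[1.5,-1.5,0],[0,0,0],0.5],[[1.5,-1.5,0],[0,0,0],0.5],[[0.8,-0.8,0],[0,0,0],0.5],[[0,0,0],[0,0,0],0.5]]' 60; python3 snap.py 8 side wrist; python3 -c "
from plan import *
import cv2
im=cv2.imread('pics/side8.png'); im=cv2.resize(im[220:360,180:340],None,fx=4,fy=4,interpolation=cv2.INTER_CUBIC)
cv2.imwrite('pics/s8z.png',im)
rows(*pose((545,-90,150),0,rad(255),1,7),6,0.5)"
```

```text
clock: 6.95
tcp_pos: [580.6, -171.9, 188.8]
tcp_rot: [-1.644, 1.323, -2.109]
wrist_force: [-0.4, -0.0, -1.8]
width: 7.7
dist 94.0 ang deg 48.0 clock 7.05 q [ 0.12  0.68 -0.25  1.39  0.74  1.66 -0.84] F [-0.6 -0.7 -1.4] w 7.7
[[[-0.25,-0.93,-1.22],[0.019,-0.048,0.129],0.5],[[-0.43,-0.91,-1.19],[0.019,-0.048,0.129],0.5],[[-0.6,-0.87,-1.15],[0.019,-0.048,0.129],0.5],[[-0.77,-0.8,-1.1],[0.019,-0.048,0.129],0.5],[[-0.92,-0.71,-1.04],[0.019,-0.048,0.129],0.5],[[-1.05,-0.6,-0.98],[0.019,-0.048,0.129],0.5]]
```

View pics/s8z.png

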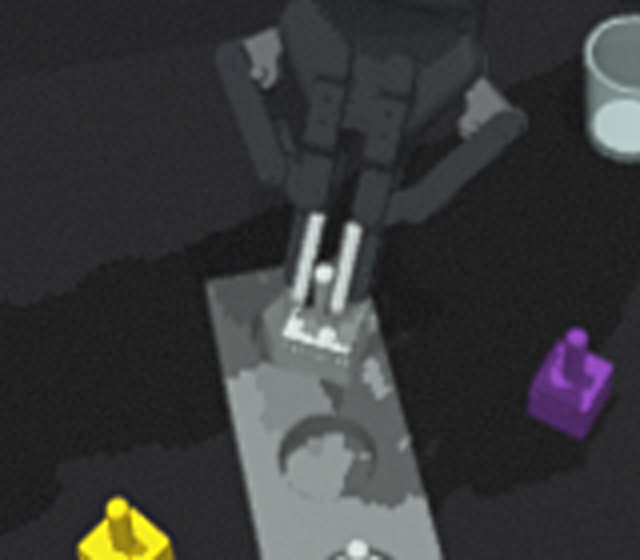

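View pics/wrist8.png

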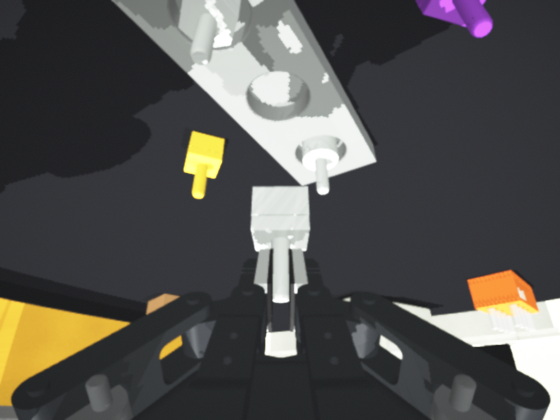

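```bash
python3 -m creep '[[[-0.25,-0.93,-1.22],[0.019,-0.048,0.129],0.5],[[-0.43,-0.91,-1.19],[0.019,-0.048,0.129],0.5],[[-0.6,-0.87,-1.15],[0.019,-0.048,0.129],0.5],[[-0.77,-0.8,-1.1],[0.019,-0.048,0.129],0.5],[[-0.92,-0.71,-1.04],[0.019,-0.048,0.129],0.5],[[-1.05,-0.6,-0.98],[0.019,-0.048,0.129],0.5]]'; python3 -c "
from plan import *
rows(*pose((540,0,70),rad(45),rad(90),-1,7),8,0.5)"
```

```text
clock: 7.8
tcp_pos: [541.4, -86.3, 209.0]
tcp_rot: [-1.072, 1.408, -1.375]
wrist_force: [-0.6, 0.5, -1.8]
width: 7.3
dist 100.0 ang deg 46.2 clock 7.8 q [ 0.54  0.34 -0.53  1.69  0.17  1.17 -0.28] F [-0.6  0.5 -1.8] w 7.3
[[[-0.46,1.16,-0.13],[-0.011,-0.03,0.095],0.5],[[-0.35,1.2,-0.1],[-0.011,-0.03,0.095],0.5],[[-0.23,1.23,-0.08],[-0.011,-0.03,0.095],0.5],[[-0.12,1.25,-0.06],[-0.011,-0.03,0.095],0.5],[[0.0,1.25,-0.04],[-0.011,-0.03,0.095],0.5],[[0.12,1.25,-0.03],[-0.011,-0.03,0.095],0.5],[[0.24,1.23,-0.02],[-0.011,-0.03,0.095],0.5],[[0.35,1.2,-0.02],[-0.011,-0.03,0.095],0.5]]
```

```bash
python3 -m creep '[[[-0.46,1.16,-0.13],[-0.011,-0.03,0.095],0.5],[[-0.35,1.2,-0.1],[-0.011,-0.03,0.095],0.5],[[-0.23,1.23,-0.08],[-0.011,-0.03,0.095],0.5],[[-0.12,1.25,-0.06],[-0.011,-0.03,0.095],0.5],[[0.0,1.25,-0.04],[-0.011,-0.03,0.095],0.5],[[0.12,1.25,-0.03],[-0.011,-0.03,0.095],0.5],[[0.24,1.23,-0.02],[-0.011,-0.03,0.095],0.5],[[0.35,1.2,-0.02],[-0.011,-0.03,0.095],0.5]]';python3 -m creep '[[[0,0,0],[0,0,0],0.5]]'; python3 snap.py 9 side wrist; python3 -c "
from plan import *
import cv2
im=cv2.imread('pics/side9.png'); im=cv2.resize(im[150:300,180:340],None,fx=4,fy=4,interpolation=cv2.INTER_CUBIC)
cv2.imwrite('pics/s9z.png',im)
rows(*pose((540,0,70),rad(45),rad(90),-1,7),1,0.5)"
```

```text
clock: 8.8
tcp_pos: [535.8, -45.9, 110.3]
tcp_rot: [-0.598, 1.488, -0.596]
wrist_force: [-0.2, -0.3, -1.1]
width: 7.4
clock: 8.93
tcp_pos: [534.4, -46.8, 107.5]
tcp_rot: [-0.597, 1.494, -0.595]
wrist_force: [0.0, 0.6, 0.3]
width: 7.4
dist 8.0 ang deg 1.2 clock 9.03 q [ 0.93  0.74 -0.73  1.7  -0.34  1.12  0.47] F [1.6 0.6 0.5] w 7.4
[[[-0.44,-0.53,0.44],[0.002,-0.002,-0.021],0.5]]
```

View pics/s9z.png

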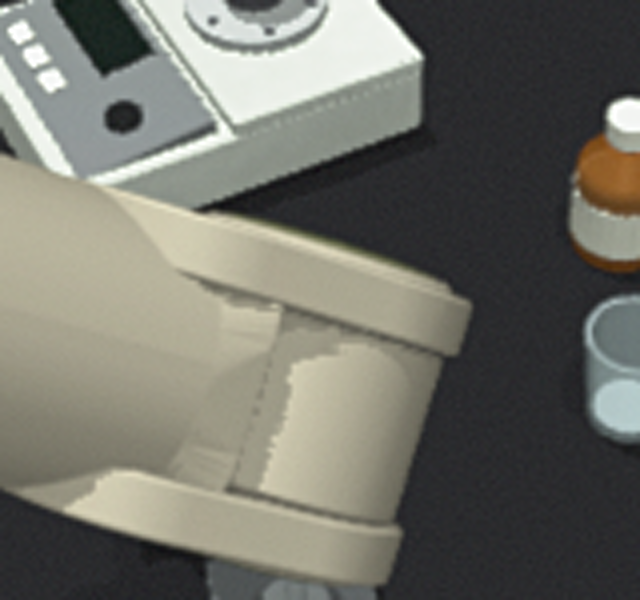

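View pics/wrist9.png

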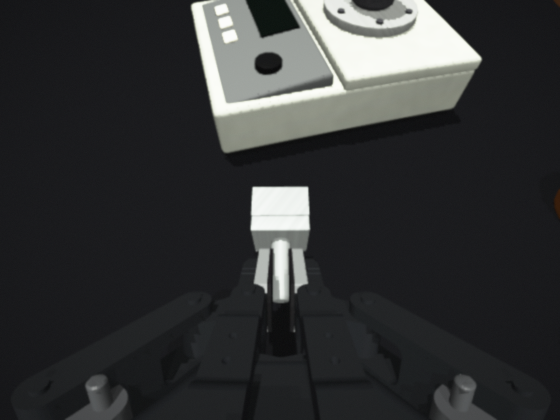

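```bash
python3 - <<'E'
from plan import *
Mp=R.from_rotvec([-1.649,1.324,-2.107]).as_matrix(); pp=np.array([580.3,-171.8,91.0])
print(Mp.round(3)); 
# socket pose in tool at pick: upright, mouth at (554.6,-211,4)
m=np.array([554.6,-211,4.]); ml=Mp.T@(m-pp); ax=Mp.T@Z
# flats azimuth 237.5
nx=Mp.T@u(rad(237.5)); print("mouth in tool",ml.round(1),"axis in tool",ax.round(3),"side normal",nx.round(3))
np.savez("hold.npz",ml=ml,ax=ax,nx=nx)
s=read_state(); M=R.from_rotvec(s["tcp_rot"]).as_matrix(); p=s["tcp_pos"]
print("now mouth",(p+M@ml).round(1),"axis",(M@ax).round(3),"nx",(M@nx).round(3),"approach",M[:,1].round(3),"z",M[:,2].round(3))
# target: axis az 270 level, nx -> down
Ax=u(rad(270)); Nd=-Z
B=np.array([ax,nx-ax*(nx@ax),np.cross(ax,nx)]).T; B[:,1]/=np.linalg.norm(B[:,1]); B[:,2]=np.cross(B[:,0],B[:,1])
Wt=np.array([Ax,Nd,np.cross(Ax,Nd)]).T
Mt=Wt@B.T
for hz in (45,15.0):
    mt=np.array([540,25,hz]); pt=mt-Mt@ml
    print(pt,Mt[:,1]); rows(pt,Mt,4,0.5)
for c in ((-11,),(11,)):
    for y in (73,): print("pad corner z",(pt+Mt@[c[0],y,0])[2])
E
```

```text
[[-0.381 -0.377  0.844]
 [-0.597 -0.597 -0.536]
 [ 0.706 -0.708  0.002]]
mouth in tool [-28.2  94.7  -0.9] axis in tool [ 0.706 -0.708  0.002] side normal [ 0.708  0.706 -0.001]
now mouth [534.5  42.   64.7] axis [ 0.002 -1.    -0.019] nx [-0.004  0.019 -1.   ] approach [-0.002  0.722 -0.692] z [ 1.    -0.    -0.003]
[540.61301551 -62.          91.86954461] [ 0.0026228   0.70827348 -0.70593329]
dist 25.0 ang deg 1.1 clock 9.03 q [ 0.93  0.74 -0.73  1.7  -0.34  1.12  0.47] F [1.6 0.6 0.5] w 7.4
[[[0.6,0.02,0.13],[0.001,-0.0,-0.005],0.5],[[0.6,0.02,0.13],[0.001,-0.0,-0.005],0.5],[[0.6,0.03,0.13],[0.001,-0.0,-0.005],0.5],[[0.6,0.03,0.13],[0.001,-0.0,-0.005],0.5]]
[540.61301551 -62.          61.86954461] [ 0.0026228   0.70827348 -0.70593329]
dist 51.0 ang deg 1.1 clock 9.03 q [ 0.93  0.74 -0.73  1.7  -0.34  1.12  0.47] F [1.6 0.6 0.5] w 7.4
[[[1.14,0.54,0.13],[0.001,-0.0,-0.005],0.5],[[1.14,0.55,0.13],[0.001,-0.0,-0.005],0.5],[[1.14,0.55,0.13],[0.001,-0.0,-0.005],0.5],[[1.14,0.56,0.13],[0.001,-0.0,-0.005],0.5]]
pad corner z 18.127464158043367
pad corner z 2.545365408108438
```

```bash
cat > lay.py <<'E'
from plan import *
import sys
h=np.load("hold.npz"); ml,ax,nx=h["ml"],h["ax"],h["nx"]
Ax=u(rad(270)); Nd=-Z
B=np.array([ax,nx,np.cross(ax,nx)]).T
Wt=np.array([Ax,Nd,np.cross(Ax,Nd)]).T
Mt=R.from_matrix(Wt@B.T).as_matrix()
s=read_state(); M=R.from_rotvec(s["tcp_rot"]).as_matrix(); p=s["tcp_pos"]
print("now mouth",(p+M@ml).round(1),"axis",(M@ax).round(3),"pad corner z",[(p+M@[c,73,0])[2].round(1) for c in (-11,11)])
mt=np.array([535,35,float(sys.argv[1])]); rows(mt-Mt@ml,Mt,int(sys.argv[2]),0.5)
E
python3 lay.py 16 4
```

```text
now mouth [534.5  42.   64.7] axis [ 0.002 -1.    -0.019] pad corner z [np.float64(67.3), np.float64(51.4)]
dist 47.0 ang deg 1.1 clock 9.03 q [ 0.93  0.74 -0.73  1.7  -0.34  1.12  0.47] F [1.6 0.6 0.5] w 7.4
[[[0.95,0.7,0.01],[0.001,-0.0,-0.005],0.5],[[0.95,0.71,0.0],[0.001,-0.0,-0.005],0.5],[[0.95,0.71,0.0],[0.001,-0.0,-0.005],0.5],[[0.94,0.72,0.0],[0.001,-0.0,-0.005],0.5]]
```

```bash
python3 -m creep '[[[0.95,0.7,0.01],[0.001,0,-0.005],0.5],[[0.95,0.71,0],[0.001,0,-0.005],0.5],[[0.95,0.71,0],[0.001,0,-0.005],0.5],[[0.85,0.62,0],[0.001,0,-0.005],0.5],[[0,0,0],[0,0,0],0.5]]'; python3 lay.py 14.5 1
```

```text
clock: 9.65
tcp_pos: [536.3, -51.9, 62.9]
tcp_rot: [-0.618, 1.479, -0.621]
wrist_force: [-0.3, 0.2, -1.1]
width: 7.5
now mouth [535.6  34.7  15.2] axis [ 0.001 -1.     0.009] pad corner z [np.float64(18.6), np.float64(3.2)]
dist 2.0 ang deg 0.5 clock 9.65 q [ 0.9   0.8  -0.69  1.71 -0.3   1.05  0.5 ] F [-0.3  0.2 -1.1] w 7.5
[[[0.11,0.1,-0.07],[0.0,0.002,0.009],0.5]]
```

```bash
python3 -m creep '[[[0.1,0.1,0],[0,0.002,0.009],0.5],[[0,0,0],[0,0,0],0.5]]'; python3 lay.py 14 1; python3 snap.py 10 wrist
```

```text
clock: 9.9
tcp_pos: [536.5, -51.8, 61.7]
tcp_rot: [-0.609, 1.483, -0.614]
wrist_force: [0.3, 0.2, -0.3]
width: 7.6
now mouth [535.9  35.3  14.9] axis [-0.    -1.    -0.001] pad corner z [np.float64(18.0), np.float64(2.4)]
dist 1.0 ang deg 0.1 clock 9.9 q [ 0.91  0.81 -0.7   1.71 -0.3   1.05  0.5 ] F [ 0.3  0.2 -0.3] w 7.6
[[[0.07,0.04,-0.09],[-0.0,-0.0,-0.001],0.5]]
```

View pics/wrist10.png

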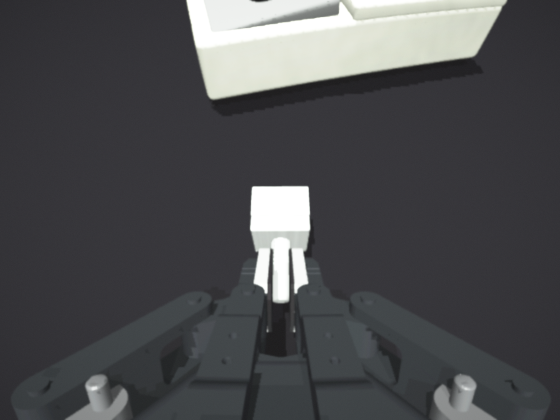

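```bash
python3 -m creep '[[[0.07,0.07,0],[0,0,0],0.5],[[0,0,0],[0,0,0],0.5]]'; python3 lay.py 14 1
```

```text
clock: 10.2
tcp_pos: [537.0, -51.7, 61.3]
tcp_rot: [-0.609, 1.481, -0.614]
wrist_force: [0.1, -0.8, -1.2]
width: 7.0
now mouth [536.4  35.3  14.5] axis [-0.    -1.    -0.001] pad corner z [np.float64(17.6), np.float64(2.0)]
dist 1.0 ang deg 0.1 clock 10.2 q [ 0.91  0.81 -0.7   1.71 -0.3   1.05  0.5 ] F [ 0.1 -0.8 -1.2] w 7.0
[[[0.05,0.01,-0.13],[-0.001,0.001,-0.001],0.5]]
```

```bash
python3 -m creep '[[[0.06,0.06,0],[0,0,0],0.5],[[0,0,0],[0,0,0],0.5],[[0,0,0],[0,0,0],2.5],[[0,0,0],[0,0,0],2.5],[[0,0,0],[0,0,0],2.5]]'; python3 snap.py 11 wrist; python3 lay.py 14 1
```

```text
clock: 10.82
tcp_pos: [537.2, -51.6, 60.9]
tcp_rot: [-0.609, 1.481, -0.614]
wrist_force: [0.3, 0.7, -0.0]
width: 25.1
now mouth [536.6  35.5  14.1] axis [ 0.    -1.    -0.001] pad corner z [np.float64(17.2), np.float64(1.6)]
dist 2.0 ang deg 0.1 clock 10.88 q [ 0.91  0.81 -0.7   1.71 -0.3   1.05  0.5 ] F [ 0.5 -0.  -0.3] w 24.8
[[[0.03,-0.03,-0.15],[-0.001,0.001,-0.001],0.5]]
```

View pics/wrist11.png

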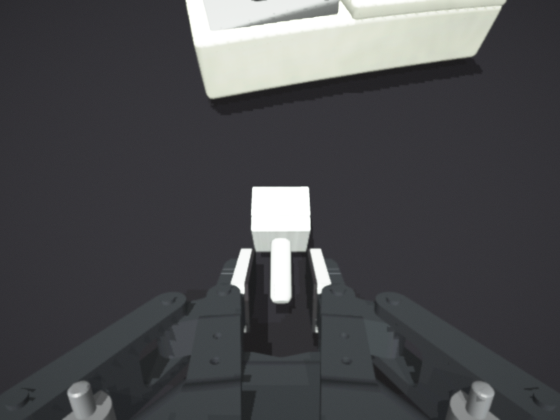

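```bash
python3 -m creep '[[[0,-2,0],[0,0,0],2.5],[[0,-5,0],[0,0,0],4.5],[[0,-5,0],[0,0,0],4.5]]'; python3 snap.py 12 wrist; python3 -c "
from plan import *
rows(*off((536.6,26.5,14),30,270,1,9,90),8,4.5)"
```

```text
clock: 11.25
tcp_pos: [534.9, -134.4, 145.3]
tcp_rot: [-0.612, 1.484, -0.604]
wrist_force: [1.1, -1.1, 0.0]
width: 44.7
dist 244.0 ang deg 75.1 clock 11.3 q [ 1.    0.73 -0.69  1.56 -0.3   1.31  0.5 ] F [ 1.9 -4.6  2.7] w 45.1
[[[-2.14,2.18,-0.01],[-0.0,-0.0,-0.164],4.5],[[-2.46,1.8,-0.01],[-0.0,-0.0,-0.164],4.5],[[-2.72,1.38,-0.01],[-0.0,-0.0,-0.164],4.5],[[-2.91,0.91,-0.01],[-0.0,-0.0,-0.164],4.5],[[-3.02,0.43,-0.0],[-0.0,-0.0,-0.164],4.5],[[-3.05,-0.07,-0.0],[-0.0,-0.0,-0.164],4.5],[[-3.0,-0.57,-0.0],[-0.0,-0.0,-0.164],4.5],[[-2.87,-1.05,-0.0],[-0.0,-0.0,-0.164],4.5]]
```

View pics/wrist12.png

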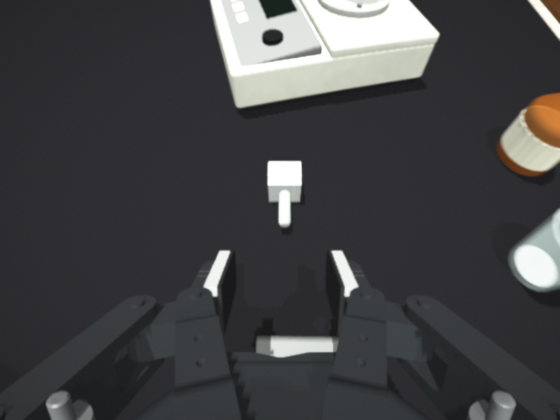

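```bash
python3 -m creep '[[[-2.14,2.18,-0.01],[0,0,-0.164],4.5],[[-2.46,1.8,-0.01],[0,0,-0.164],4.5],[[-2.72,1.38,-0.01],[0,0,-0.164],4.5],[[-2.91,0.91,-0.01],[0,0,-0.164],4.5],[[-3.02,0.43,0],[0,0,-0.164],4.5],[[-3.05,-0.07,0],[0,0,-0.164],4.5],[[-3.0,-0.57,0],[0,0,-0.164],4.5],[[-2.87,-1.05,0],[0,0,-0.164],4.5]]'; python3 -m creep '[[[0,0,0],[0,0,0],4.5],[[0,0,0],[0,0,0],4.5]]'; python3 - <<'E'
from h import *
from plan import *
p=eyes.camera_params("wrist"); s=read_state(); im=eyes.camera("wrist"); cv2.imwrite("pics/wrist13.png",im[:,:,::-1]); np.save("p13.npy",p["extrinsics"])
print(s["qvel"].round(3))
for n,z in (("square_tip",14),("square_shoulder",14),("socket_square",14)):
    print(n,[(round(d["score"],2),np.round(d["at"],1),np.round(atz(p,d["at"],z),1)) for d in nets.mark_of("wrist",n)[:2]])
rows(*off((536.6,26.5,14),30,270,1,9,0),4,4.5)
E
```

```text
clock: 12.3
tcp_pos: [543.0, 101.8, 146.7]
tcp_rot: [-1.584, 0.894, -1.639]
wrist_force: [0.6, -0.8, -1.3]
width: 45.2
clock: 12.55
tcp_pos: [541.0, 110.0, 144.3]
tcp_rot: [-1.589, 0.885, -1.625]
wrist_force: [-0.3, 0.3, -0.5]
width: 44.9
[-0.037  0.019 -0.034  0.002  0.001  0.006 -0.012]
square_tip [(0.58, array([273.8, 251.7]), array([536.8, -18.7,  14. ]))]
square_shoulder [(0.66, array([273.6, 231.4]), array([537.2,  10.2,  14. ])), (0.59, array([224.6, 344.9]), array([ 458.8, -263. ,   14. ]))]
socket_square [(0.82, array([270.5, 208.5]), array([535.5,  37.8,  14. ])), (0.58, array([224. , 334.3]), array([ 464.4, -218.6,   14. ]))]
dist 91.0 ang deg 2.5 clock 12.75 q [-0.17  0.54 -0.45  1.66  0.7   1.39 -0.88] F [0.5 0.9 0.6] w 45.0
[[[0.05,2.26,-0.15],[-0.003,-0.005,0.009],4.5],[[0.07,2.26,-0.14],[-0.003,-0.005,0.009],4.5],[[0.09,2.26,-0.13],[-0.003,-0.005,0.009],4.5],[[0.11,2.26,-0.13],[-0.003,-0.005,0.009],4.5]]
```

View pics/wrist13.png

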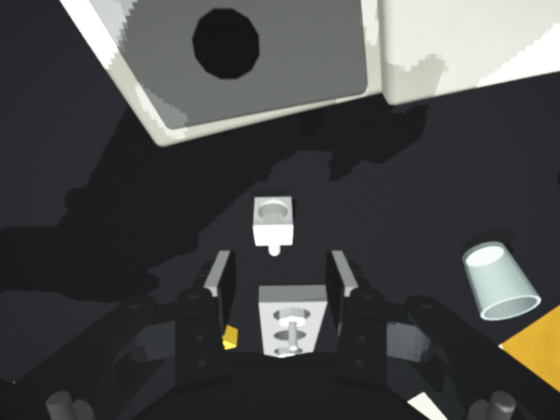

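```bash
python3 -m creep '[[[0.05,2.26,-0.15],[-0.003,-0.005,0.009],4.5],[[0.07,2.26,-0.14],[-0.003,-0.005,0.009],4.5],[[0.09,2.26,-0.13],[-0.003,-0.005,0.009],4.5],[[0.11,1.6,-0.13],[-0.003,-0.005,0.009],4.5],[[0,0,0],[0,0,0],4.5],[[0,0,0],[0,0,0],4.5]]' ; python3 snap.py 14 wrist; python3 -c "
from plan import *
s=read_state(); M=R.from_rotvec(s['tcp_rot']).as_matrix(); print([(s['tcp_pos']+M@[c,73,0]).round(1) for c in (-11,11)])
rows(*off((536.6,26.5,14),30,270,1,9,0),1,4.5)"
```

```text
clock: 13.5
tcp_pos: [538.5, 52.8, 76.4]
tcp_rot: [-1.574, 0.924, -1.594]
wrist_force: [-0.5, 0.3, -0.4]
width: 45.2
[array([538.5,  25.9,   7.6]), array([538.2,   6.9,  18.6])]
dist 9.0 ang deg 0.7 clock 13.55 q [-0.08  0.59 -0.41  1.76  0.74  1.22 -0.88] F [ 0.  -0.1 -0.1] w 44.9
[[[-0.84,0.32,-0.19],[0.001,-0.013,-0.002],4.5]]
```

View pics/wrist14.png

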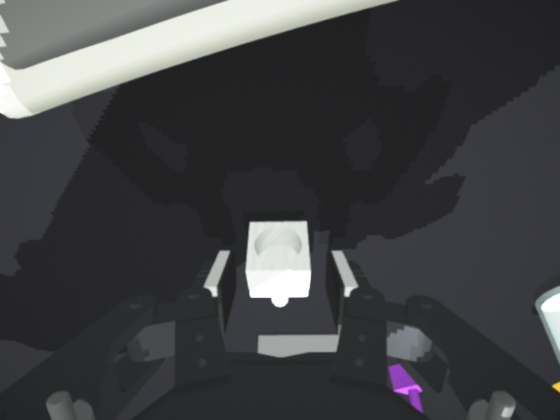

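```bash
python3 -m creep '[[[-0.8,0.2,-0.19],[0.001,-0.013,-0.002],4.5],[[0,0,0],[0,0,0],4.5],[[0,0,0],[0,0,0],4.5]]' ; python3 -c "
from plan import *
s=read_state(); M=R.from_rotvec(s['tcp_rot']).as_matrix(); print([(s['tcp_pos']+M@[c,73,0]).round(1) for c in (-11,11)])
rows(*off((536.6,26.5,14),30,270,1,8,0),1,4.5)"
```

```text
clock: 13.92
tcp_pos: [537.0, 61.2, 71.2]
tcp_rot: [-1.582, 0.911, -1.581]
wrist_force: [0.0, -0.5, -0.2]
width: 45.0
[array([537.2,  34.4,   2.4]), array([537.2,  15.3,  13.4])]
dist 2.0 ang deg 0.2 clock 13.93 q [-0.09  0.6  -0.42  1.76  0.75  1.21 -0.88] F [ 0.  -0.5 -0.2] w 45.0
[[[0.15,0.19,-0.04],[-0.003,0.002,-0.001],4.5]]
```

```bash
python3 -m creep '[[[0.1,0.1,-0.04],[0,0,0],4.5],[[0,0,0],[0,0,0],2.5],[[0,0,0],[0,0,0],2.5],[[0,0,0],[0,0,0],2.5],[[0,0,0],[0,0,0],2.5]]' 70; python3 snap.py 15 wrist; python3 -c "
from plan import *
s=read_state(); M=R.from_rotvec(s['tcp_rot']).as_matrix(); print([(s['tcp_pos']+M@[c,73,0]).round(1) for c in (-11,11)])
rows(*off((536.6,26.5,14),30,270,1,8,0),1,4.5)"
```

```text
clock: 14.55
tcp_pos: [536.8, 60.2, 71.2]
tcp_rot: [-1.582, 0.911, -1.581]
wrist_force: [-1.1, 0.4, 0.3]
width: 26.7
[array([537. ,  33.4,   2.5]), array([537.1,  14.3,  13.4])]
dist 2.0 ang deg 0.3 clock 14.6 q [-0.09  0.59 -0.42  1.77  0.75  1.21 -0.88] F [-0.7  0.5  1.3] w 26.5
[[[0.06,0.14,-0.02],[-0.004,0.002,-0.002],4.5]]
```

View pics/wrist15.png

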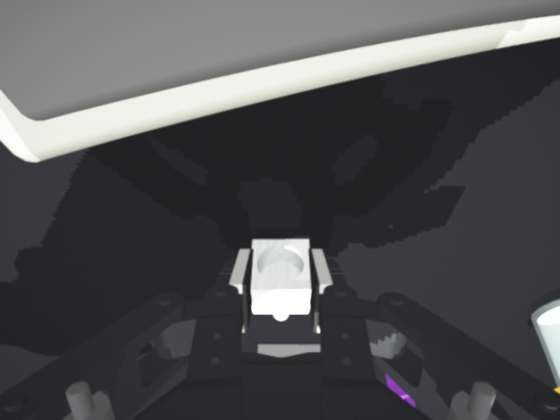

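```bash
cat > fin.py <<'E'
from plan import *
import sys
if sys.argv[1]=="save":
    s=read_state(); M=R.from_rotvec(s["tcp_rot"]).as_matrix(); p=s["tcp_pos"]
    m=np.array([537.,35.7,14.]); ml=M.T@(m-p); ml[2]=0; ax=M.T@np.array([0,-1,0.]); ax[2]=0; ax/=np.linalg.norm(ax)
    print(M.round(3),ml,ax); np.savez("hold2.npz",ml=ml,ax=ax)
h=np.load("hold2.npz"); ml,ax=h["ml"],h["ax"]
def cur():
    s=read_state(); M=R.from_rotvec(s["tcp_rot"]).as_matrix(); p=s["tcp_pos"]
    print("mouth",(p+M@ml).round(1),"tip",(p+M@(ml+54*ax)).round(1),"axis",(M@ax).round(3),"z",M[:,2].round(3))
def place(m,az):
    # axis down, jaw axis horizontal: tool z = -(perp of az)
    z=-np.array([-np.sin(rad(az)),np.cos(rad(az)),0])
    B=np.array([ax,[0,0,1],np.cross(ax,[0,0,1])]).T; W=np.array([-Z,z,np.cross(-Z,z)]).T
    Mt=W@B.T; return np.array(m,float)-Mt@ml,Mt
if __name__=="__main__":
    cur()
    if sys.argv[1]=="to":
        x,y,z,az,n=map(float,sys.argv[2:7]); p,M=place((x,y,z),az); print("approach",M[:,1].round(3)); rows(p,M,int(n),2.5)
E
python3 fin.py save; python3 -c "
from plan import *
rows(*off((537,26.5,120),30,270,1,8,0),3,2.5)"
```

```text
[[ 0.002  0.004  1.   ]
 [-0.867 -0.499  0.004]
 [ 0.499 -0.867  0.002]] [-7.28294814 61.84940844  0.        ] [0.86686658 0.4985402  0.        ]
mouth [537.   35.7  14. ] tip [537.2 -18.3  14. ] axis [ 0.004 -1.     0.   ] z [1.    0.004 0.002]
dist 105.0 ang deg 0.3 clock 14.6 q [-0.09  0.59 -0.42  1.77  0.75  1.21 -0.88] F [-0.7  0.5  1.3] w 26.5
[[[1.78,-3.02,0.01],[-0.001,0.001,-0.001],2.5],[[1.78,-3.01,0.01],[-0.001,0.001,-0.001],2.5],[[1.78,-3.01,0.01],[-0.001,0.001,-0.001],2.5]]
```

Lift, then swing to vertical en route to the chuck.

```bash
python3 -m creep '[[[0.9,-1.5,0],[0,0,0],2.5],[[1.8,-3.0,0],[0,0,0],2.5],[[2.5,-4.2,0],[0,0,0],2.5],[[2.5,-4.2,0],[0,0,0],2.5],[[2,-3.4,0],[0,0,0],2.5]]'; python3 -c "
from plan import *
rows(*pose((580,110,235),0,rad(270),1,8),6,2.5)"
```

```text
clock: 15.22
tcp_pos: [534.7, 56.2, 266.9]
tcp_rot: [-1.589, 0.914, -1.577]
wrist_force: [1.6, -0.3, -1.4]
width: 26.0
dist 78.0 ang deg 30.0 clock 15.22 q [-0.04  0.36 -0.47  1.61  0.61  1.51 -0.63] F [ 1.6 -0.3 -1.4] w 26.0
[[[-0.5,-0.93,0.76],[0.001,0.001,0.087],2.5],[[-0.58,-0.88,0.76],[0.001,0.001,0.087],2.5],[[-0.65,-0.83,0.76],[0.001,0.001,0.087],2.5],[[-0.72,-0.77,0.76],[0.001,0.001,0.087],2.5],[[-0.79,-0.7,0.76],[0.001,0.001,0.087],2.5],[[-0.84,-0.63,0.76],[0.001,0.001,0.087],2.5]]
```

```bash
python3 -m creep '[[[-0.5,-0.93,0.76],[0.001,0.001,0.087],2.5],[[-0.58,-0.88,0.76],[0.001,0.001,0.087],2.5],[[-0.65,-0.83,0.76],[0.001,0.001,0.087],2.5],[[-0.72,-0.77,0.76],[0.001,0.001,0.087],2.5],[[-0.79,-0.7,0.76],[0.001,0.001,0.087],2.5],[[-0.84,-0.63,0.76],[0.001,0.001,0.087],2.5]]'; python3 fin.py to 617 150 250 90 8
```

```text
clock: 15.98
tcp_pos: [580.0, 112.9, 313.3]
tcp_rot: [-1.19, 1.203, -1.2]
wrist_force: [-0.0, 0.1, -0.8]
width: 26.1
mouth [580.8 121.2 251.6] tip [581.4  74.8 224. ] axis [ 0.011 -0.859 -0.512] z [1.    0.005 0.014]
approach [ 0.     0.867 -0.499]
dist 57.0 ang deg 59.2 clock 15.97 q [ 0.17  0.34 -0.54  1.45  0.17  1.38 -0.36] F [-0.   0.1 -0.8] w 26.1
[[[0.26,0.49,0.45],[-0.001,0.001,0.129],2.5],[[0.32,0.45,0.46],[-0.001,0.001,0.129],2.5],[[0.38,0.4,0.46],[-0.001,0.001,0.129],2.5],[[0.42,0.35,0.46],[-0.001,0.001,0.129],2.5],[[0.47,0.29,0.46],[-0.001,0.001,0.129],2.5],[[0.5,0.23,0.46],[-0.001,0.001,0.129],2.5],[[0.52,0.16,0.46],[-0.001,0.001,0.129],2.5],[[0.54,0.09,0.46],[-0.001,0.001,0.129],2.5]]
```

```bash
python3 -m creep '[[[0.26,0.49,0.45],[-0.001,0.001,0.129],2.5],[[0.32,0.45,0.46],[-0.001,0.001,0.129],2.5],[[0.38,0.4,0.46],[-0.001,0.001,0.129],2.5],[[0.42,0.35,0.46],[-0.001,0.001,0.129],2.5],[[0.47,0.29,0.46],[-0.001,0.001,0.129],2.5],[[0.5,0.23,0.46],[-0.001,0.001,0.129],2.5],[[0.52,0.16,0.46],[-0.001,0.001,0.129],2.5],[[0.54,0.09,0.46],[-0.001,0.001,0.129],2.5]]';  python3 -m creep '[[[0,0,0],[0,0,0],2.5],[[0,0,0],[0,0,0],2.5],[[0,0,0],[0,0,0],2.5]]'; python3 fin.py to 617 150 250 90 1;  python3 - <<'E'
from h import *
p=eyes.camera_params("wrist"); s=read_state(); im=eyes.camera("wrist"); cv2.imwrite("pics/wrist16.png",im[:,:,::-1]); np.save("p16.npy",p["extrinsics"])
im=eyes.camera("side"); cv2.imwrite("pics/side16.png",im[:,:,::-1])
print(s["qvel"].round(3))
for n,z in (("chuck_nose",135),("chuck_sleeve",115),("square_tip",196)):
    print(n,[(round(d["score"],2),np.round(d["at"],1),np.round(atz(p,d["at"],z),1)) for d in nets.mark_of("wrist",n)[:2]])
E
```

```text
clock: 16.98
tcp_pos: [618.2, 92.2, 286.1]
tcp_rot: [-0.389, 1.509, -0.385]
wrist_force: [-0.7, 0.8, -1.2]
width: 26.6
clock: 17.35
tcp_pos: [618.0, 90.8, 286.6]
tcp_rot: [-0.392, 1.508, -0.389]
wrist_force: [0.4, -0.4, -1.3]
width: 26.2
mouth [618.1 148.6 263.3] tip [619.5 149.8 209.3] axis [ 0.025  0.022 -0.999] z [1.    0.009 0.026]
approach [ 0.     0.867 -0.499]
dist 12.0 ang deg 2.0 clock 17.35 q [ 0.71  0.65 -0.73  1.51 -0.68  1.28  0.35] F [ 0.4 -0.4 -1.3] w 26.2
[[[0.96,0.75,-0.13],[-0.005,0.027,-0.022],2.5]]
[-0.012 -0.023 -0.01  -0.004  0.002  0.002 -0.005]
chuck_nose []
chuck_sleeve []
square_tip []
```

View pics/wrist16.png

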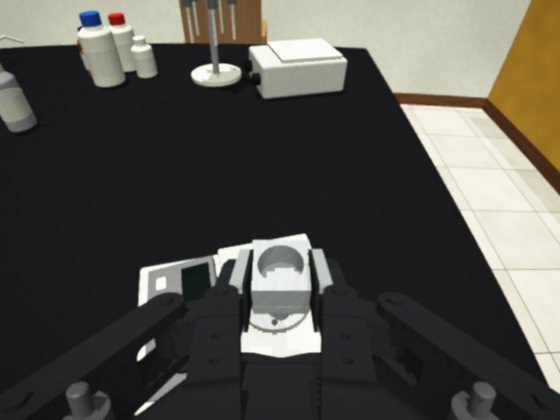

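View pics/side16.png

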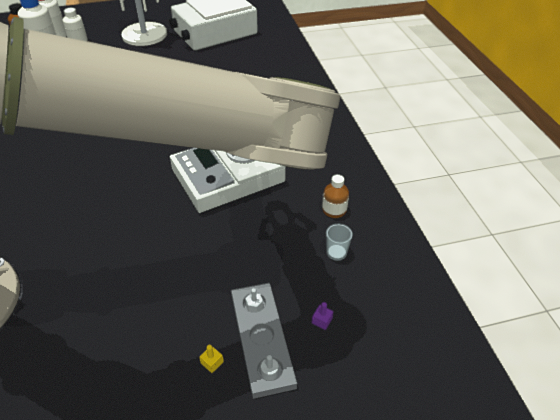

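```bash
python3 fin.py to 600 150 185 90 3
```

```text
mouth [618.1 148.4 262.8] tip [619.5 149.7 208.8] axis [ 0.024  0.024 -0.999] z [1.    0.008 0.025]
approach [ 0.     0.867 -0.499]
dist 79.0 ang deg 2.0 clock 17.6 q [ 0.71  0.65 -0.73  1.51 -0.68  1.28  0.35] F [-0.3  0.3 -0.8] w 26.2
[[[2.19,1.28,-0.66],[-0.002,0.008,-0.008],2.5],[[2.18,1.3,-0.64],[-0.002,0.008,-0.008],2.5],[[2.18,1.31,-0.62],[-0.002,0.008,-0.008],2.5]]
```

```bash
python3 -m creep '[[[2.2,1.28,-0.1],[-0.002,0.008,-0.008],2.5],[[2.2,1.3,-0.1],[-0.002,0.008,-0.008],2.5],[[2.2,1.31,-0.1],[-0.002,0.008,-0.008],2.5],[[0,0,0],[0,0,0],2.5],[[0,0,0],[0,0,0],2.5],[[0,0,0],[0,0,0],2.5]]'; python3 fin.py to 617 150 185 90 1;  python3 - <<'E'
from h import *
for k in range(2):
    p=eyes.camera_params("wrist"); s=read_state(); im=eyes.camera("wrist"); cv2.imwrite("pics/wrist17.png",im[:,:,::-1]); np.save("p17.npy",p["extrinsics"])
    print(s["qvel"].round(3))
    for n,z in (("chuck_nose",135),("chuck_sleeve",115),("jaw0",122)):
        print(n,[(round(d["score"],2),np.round(d["at"],1),np.round(atz(p,d["at"],z),1)) for d in nets.mark_of("wrist",n)[:2]])
E
```

```text
clock: 18.35
tcp_pos: [615.6, 93.0, 202.9]
tcp_rot: [-0.413, 1.534, -0.409]
wrist_force: [-0.2, 0.5, -0.8]
width: 26.6
mouth [615.4 150.2 178.3] tip [615.2 150.1 124.3] axis [-0.003 -0.002 -1.   ] z [ 1.     0.002 -0.003]
approach [ 0.     0.867 -0.499]
dist 7.0 ang deg 0.2 clock 18.35 q [ 0.68  0.74 -0.7   1.56 -0.64  1.19  0.41] F [-0.2  0.5 -0.8] w 26.6
[[[-0.56,-0.35,0.14],[0.003,-0.002,0.002],2.5]]
[-0.    -0.004 -0.004 -0.009 -0.006  0.001 -0.002]
chuck_nose [(0.87, array([281.7, 191.5]), array([615.7, 245.3, 135. ]))]
chuck_sleeve [(0.63, array([277.6, 208.9]), array([612.3, 245.7, 115. ]))]
jaw0 [(0.54, array([283.4, 202.9]), array([617.1, 245.8, 122. ])), (0.53, array([280.5, 205.7]), array([614.7, 242.6, 122. ]))]
[ 0.001  0.001  0.     0.    -0.001 -0.    -0.   ]
chuck_nose [(0.85, array([282.6, 193.4]), array([616.5, 243.2, 135. ])), (0.55, array([277.6, 205.1]), array([612.7, 230.5, 135. ]))]
chuck_sleeve [(0.75, array([280.1, 207.8]), array([614.4, 247. , 115. ])), (0.57, array([280.8, 203. ]), array([615. , 252.6, 115. ]))]
jaw0 [(0.65, array([278. , 203.1]), array([612.8, 245.5, 122. ])), (0.49, array([282.3, 204.5]), array([616.2, 243.9, 122. ]))]
```

View pics/wrist17.png

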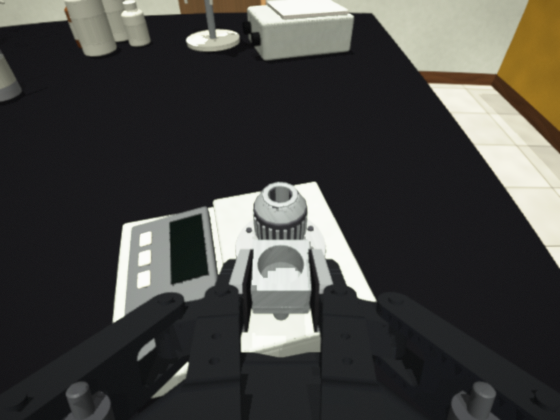

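```bash
python3 - <<'E'
from h import *
p=eyes.camera_params("wrist"); p["extrinsics"]=np.load("p17.npy")
im=cv2.imread("pics/wrist17.png")
z=cv2.resize(im[170:320,230:335],None,fx=5,fy=5,interpolation=cv2.INTER_CUBIC)[:600]
def ring(c,r,h,col):
    t=np.linspace(0,2*np.pi,80); P=np.c_[c[0]+r*np.cos(t),c[1]+r*np.sin(t),0*t+h]
    q=(proj(p,P)-[230,170])*5
    cv2.polylines(z,[q.astype(int)],True,col,1)
cv2.imwrite("pics/w17raw.png",z)
ring((616.5,243),9.5,135,(0,0,255)); ring((616.5,243),14,135,(0,255,0)); ring((616.5,243),22,123,(255,0,0)); ring((615.4,150.2),11,178.3,(0,0,255))
cv2.imwrite("pics/w17z.png",z)
E
```

```text
(no output)
```

View pics/w17z.png

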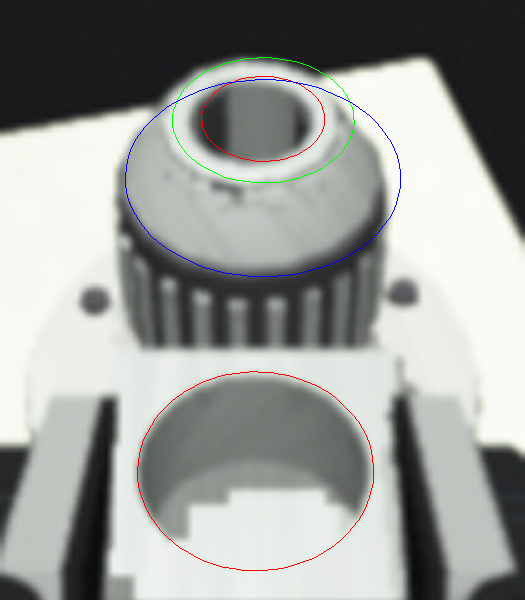

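View pics/w17raw.png

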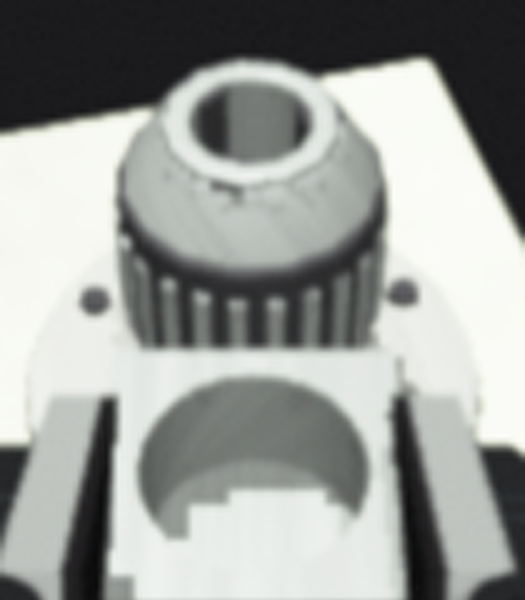

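```bash
python3 fin.py to 615 150 208 90 1; python3 fin.py to 615 242.2 206 90 4
```

```text
mouth [615.2 150.1 177.9] tip [615.  150.  123.9] axis [-0.004 -0.002 -1.   ] z [ 1.     0.002 -0.004]
approach [ 0.     0.867 -0.499]
dist 30.0 ang deg 0.3 clock 18.75 q [ 0.68  0.74 -0.7   1.56 -0.64  1.19  0.41] F [ 0.6 -0.1 -1.1] w 26.5
[[[-2.58,-1.51,-0.05],[0.003,-0.002,0.002],2.5]]
mouth [615.2 150.1 177.9] tip [615.  150.  123.9] axis [-0.004 -0.002 -1.   ] z [ 1.     0.002 -0.004]
approach [ 0.     0.867 -0.499]
dist 96.0 ang deg 0.3 clock 18.75 q [ 0.68  0.74 -0.7   1.56 -0.64  1.19  0.41] F [ 0.6 -0.1 -1.1] w 26.5
[[[-1.76,1.64,-0.01],[0.001,-0.001,0.001],2.5],[[-1.76,1.64,-0.01],[0.001,-0.001,0.001],2.5],[[-1.75,1.64,-0.01],[0.001,-0.001,0.001],2.5],[[-1.75,1.64,-0.01],[0.001,-0.001,0.001],2.5]]
```

```bash
python3 -m creep '[[[-2.6,-1.5,0],[0.003,-0.002,0.002],2.5],[[-1.3,2.3,0],[0,0,0],2.5],[[-1.3,2.3,0],[0,0,0],2.5],[[-1.2,2.1,0],[0,0,0],2.5],[[0,0,0],[0,0,0],2.5],[[0,0,0],[0,0,0],2.5]]'; python3 fin.py to 615 242.2 195 90 1; python3 snap.py 18 wrist top
```

```text
clock: 19.5
tcp_pos: [616.1, 170.3, 233.2]
tcp_rot: [-0.408, 1.532, -0.412]
wrist_force: [-0.2, -0.4, -0.3]
width: 26.3
mouth [616.3 227.5 208.6] tip [616.3 227.5 154.6] axis [ 0.    -0.001 -1.   ] z [ 1.    -0.002  0.   ]
approach [ 0.     0.867 -0.499]
dist 20.0 ang deg 0.2 clock 19.5 q [ 0.6   0.68 -0.74  1.59 -0.69  1.1   0.34] F [-0.2 -0.4 -0.3] w 26.3
[[[0.45,1.95,-0.12],[-0.002,-0.001,0.001],2.5]]
```

```bash
python3 -c "
import cv2
a=cv2.imread('pics/wrist18.png')[170:320,200:360]; b=cv2.imread('pics/top18.png')[170:270,100:260]
cv2.imwrite('pics/c18.png',cv2.vconcat([cv2.resize(a,(480,450)),cv2.resize(b,(480,300))])[:600] if 0 else cv2.hconcat([cv2.resize(a,(400,375)),cv2.resize(b,(400,375))]))"
```

```text
(no output)
```

View pics/c18.png

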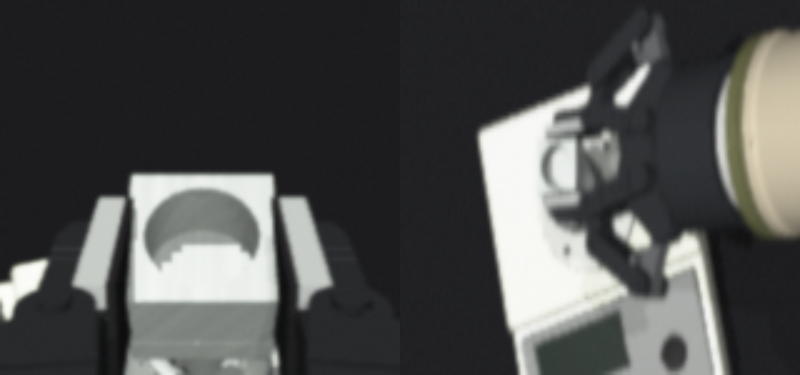

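```bash
python3 -m creep '[[[-0.73,1.27,-0.12],[-0.002,-0.001,0.001],2.5],[[0,0,0],[0,0,0],2.5],[[0,0,0],[0,0,0],2.5]]'; python3 fin.py to 615 242.2 197 90 1
```

```text
clock: 19.98
tcp_pos: [615.4, 184.5, 232.9]
tcp_rot: [-0.407, 1.533, -0.411]
wrist_force: [-0.2, 0.2, -1.0]
width: 26.6
mouth [615.5 241.8 208.4] tip [615.5 241.7 154.4] axis [-0. -0. -1.] z [ 1.    -0.002 -0.   ]
approach [ 0.     0.867 -0.499]
dist 11.0 ang deg 0.1 clock 19.98 q [ 0.58  0.68 -0.75  1.6  -0.7   1.08  0.33] F [-0.2  0.2 -1. ] w 26.6
[[[0.97,0.61,-0.04],[-0.002,-0.001,0.0],2.5]]
```

```bash
python3 -m creep '[[[0.87,0.52,-0.04],[0,0,0],2.5],[[0.69,0.4,0],[0,0,0],2.5],[[0,0,0],[0,0,0],2.5]]'; python3 fin.py to 615 242.2 180 90 1
```

```text
clock: 20.35
tcp_pos: [615.0, 184.0, 212.8]
tcp_rot: [-0.407, 1.533, -0.412]
wrist_force: [0.4, -0.4, -1.7]
width: 26.3
mouth [615.1 241.3 188.2] tip [615.1 241.2 134.2] axis [-0.001 -0.001 -1.   ] z [ 1.    -0.003 -0.001]
approach [ 0.     0.867 -0.499]
dist 8.0 ang deg 0.2 clock 20.35 q [ 0.58  0.71 -0.74  1.61 -0.7   1.06  0.36] F [ 0.4 -0.4 -1.7] w 26.3
[[[0.67,0.49,0.0],[-0.002,-0.002,0.001],2.5]]
```

```bash
python3 -m creep '[[[0.4,0.3,0],[0,0,0],2.5],[[0.26,0.15,0],[0,0,0],2.5],[[0,0,0],[0,0,0],2.5]]'; python3 fin.py to 615 242.2 175 90 1
```

```text
clock: 20.72
tcp_pos: [615.1, 184.6, 204.2]
tcp_rot: [-0.407, 1.534, -0.412]
wrist_force: [-0.0, 0.0, -2.2]
width: 26.5
mouth [615.2 241.8 179.7] tip [615.2 241.8 125.7] axis [-0.001 -0.    -1.   ] z [ 1.    -0.003 -0.001]
approach [ 0.     0.867 -0.499]
dist 5.0 ang deg 0.2 clock 20.73 q [ 0.58  0.72 -0.74  1.62 -0.69  1.04  0.37] F [-0.   0.  -2.2] w 26.5
[[[0.39,0.27,-0.01],[-0.002,-0.003,0.0],2.5]]
```

```bash
python3 -m creep '[[[0.43,0.26,0],[0,0,0],2.5],[[0.43,0.26,0],[0,0,0],2.5],[[0,0,0],[0,0,0],2.5]]'; python3 fin.py to 615 242.2 160 90 1
```

```text
clock: 21.1
tcp_pos: [615.1, 184.8, 193.7]
tcp_rot: [-0.407, 1.533, -0.412]
wrist_force: [0.3, 0.1, -1.3]
width: 26.8
mouth [615.3 242.  169.1] tip [615.3 242.  115.1] axis [-0.001 -0.001 -1.   ] z [ 1.    -0.003 -0.001]
approach [ 0.     0.867 -0.499]
dist 9.0 ang deg 0.2 clock 21.1 q [ 0.58  0.74 -0.74  1.62 -0.69  1.03  0.38] F [ 0.3  0.1 -1.3] w 26.8
[[[0.78,0.47,-0.01],[-0.003,-0.002,0.001],2.5]]
```

```bash
python3 -m creep '[[[0.5,0.3,0],[0,0,0],2.5],[[0.2,0.12,0],[0,0,0],2.5],[[0,0,0],[0,0,0],2.5]]'; python3 fin.py to 615 242.2 159 90 1
```

```text
clock: 21.48
tcp_pos: [615.2, 184.9, 184.9]
tcp_rot: [-0.407, 1.533, -0.412]
wrist_force: [1.0, 0.6, -0.4]
width: 25.5
mouth [615.4 242.2 160.3] tip [615.3 242.1 106.3] axis [-0.001 -0.    -1.   ] z [ 1.    -0.004 -0.001]
approach [ 0.     0.867 -0.499]
dist 1.0 ang deg 0.2 clock 21.48 q [ 0.58  0.75 -0.74  1.62 -0.69  1.02  0.39] F [ 1.   0.6 -0.4] w 25.5
[[[0.12,0.07,-0.02],[-0.003,-0.002,0.0],2.5]]
```

```bash
python3 -m creep '[[[0.09,0.05,0],[0,0,0],2.5],[[0,0,0],[0,0,0],2.5]]'; python3 fin.py cur;python3 -m creep '[[[0.09,0.05,0],[0,0,0],2.5],[[0,0,0],[0,0,0],2.5]]'; python3 fin.py cur
```

```text
clock: 21.72
tcp_pos: [615.4, 185.0, 184.6]
tcp_rot: [-0.406, 1.533, -0.411]
wrist_force: [-0.2, 0.8, -1.4]
width: 26.6
mouth [615.6 242.3 160.1] tip [615.6 242.3 106.1] axis [-0.  0. -1.] z [ 1.    -0.003 -0.   ]
clock: 21.98
tcp_pos: [615.5, 185.2, 184.5]
tcp_rot: [-0.406, 1.532, -0.411]
wrist_force: [-0.2, -0.4, -0.8]
width: 26.3
mouth [615.7 242.5 160.1] tip [615.8 242.5 106.1] axis [ 0.001  0.001 -1.   ] z [ 1.    -0.003  0.001]
```

```bash
python3 -m creep '[[[0.2,0.1,0],[0,0,0],2.5],[[0.1,0.05,0],[0,0,0],2.5]]'; python3 fin.py cur
```

```text
clock: 22.22
tcp_pos: [615.9, 185.5, 184.3]
tcp_rot: [-0.403, 1.531, -0.407]
wrist_force: [-2.4, -2.5, 4.6]
width: 26.6
mouth [616.1 242.9 160. ] tip [616.2 243.1 106. ] axis [ 0.002  0.005 -1.   ] z [ 1.    -0.002  0.002]
```

```bash
python3 -m creep '[[[0,0,0],[0,0,0],3.6],[[0,0,0],[0,0,0],3.6],[[0,0,0],[0,0,0],3.6]]'; python3 snap.py 19 wrist top
```

```text
clock: 22.6
tcp_pos: [616.0, 185.5, 183.7]
tcp_rot: [-0.403, 1.531, -0.408]
wrist_force: [-0.4, 0.0, 0.5]
width: 36.0
```

```bash
python3 -c "
import cv2
a=cv2.imread('pics/wrist19.png')[170:320,200:360]; b=cv2.imread('pics/top19.png')[170:270,100:260]
cv2.imwrite('pics/c19.png',cv2.hconcat([cv2.resize(a,(400,375)),cv2.resize(b,(400,375))]))"
```

```text
(no output)
```

View pics/c19.png

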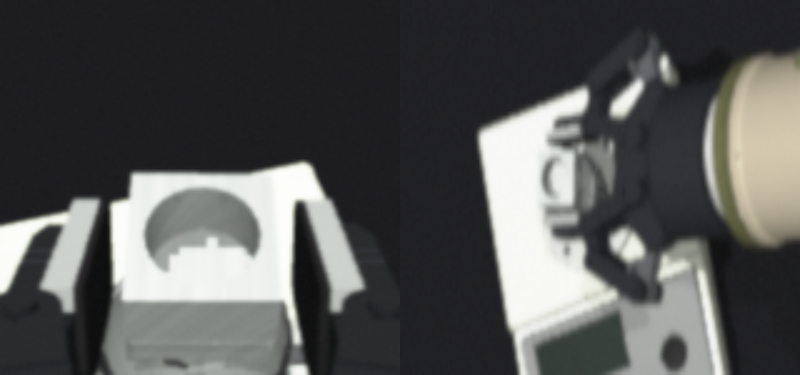

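```bash
python3 -m creep '[[[0,-1,0],[0,0,0],4.5],[[0,-3,0],[0,0,0],5],[[0,-4,0],[0,0,0],6],[[0,-2,0],[0,0,0],7],[[0,0,0],[0,0,0],7],[[0,0,0],[0,0,0],7]]'; python3 - <<'E'
from h import *
p=eyes.camera_params("wrist"); s=read_state(); im=eyes.camera("wrist")
cv2.imwrite("pics/wrist20.png",im[:,:,::-1]); np.save("p20.npy",p["extrinsics"]); print(s["qvel"].round(3))
z=cv2.resize(im[150:310,220:340,::-1],None,fx=5,fy=5,interpolation=cv2.INTER_CUBIC)[:600]
cv2.imwrite("pics/w20raw.png",z)
def ring(c,r,h,col):
    t=np.linspace(0,2*np.pi,80); P=np.c_[c[0]+r*np.cos(t),c[1]+r*np.sin(t),0*t+h]
    cv2.polylines(z,[((proj(p,P)-[220,150])*5).astype(int)],True,col,1)
c=(615.2,242.2); ring(c,11,159,(0,0,255)); ring(c,14,135,(0,255,0)); ring(c,22,123,(255,0,0)); ring(c,22,91,(255,0,0))
cv2.imwrite("pics/w20z.png",z)
E
```

```text
clock: 23.45
tcp_pos: [615.4, 94.4, 235.1]
tcp_rot: [-0.404, 1.531, -0.409]
wrist_force: [-0.9, 0.5, 0.1]
width: 70.1
[ 0.006 -0.002  0.001 -0.004  0.001  0.002 -0.001]
```

View pics/w20z.png

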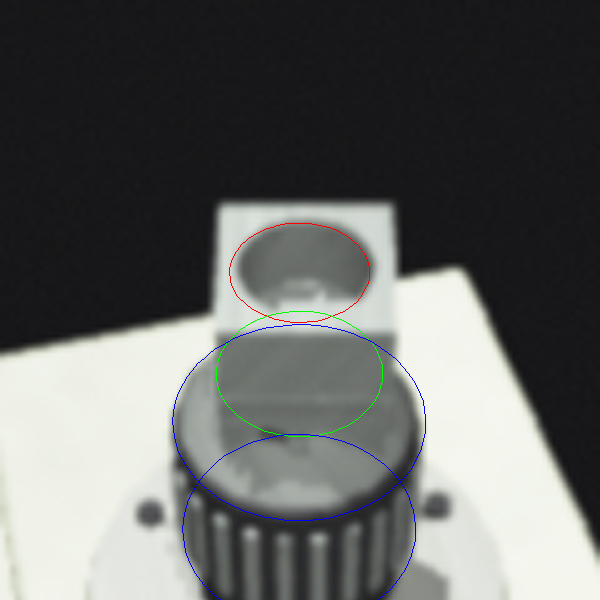

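View pics/w20raw.png

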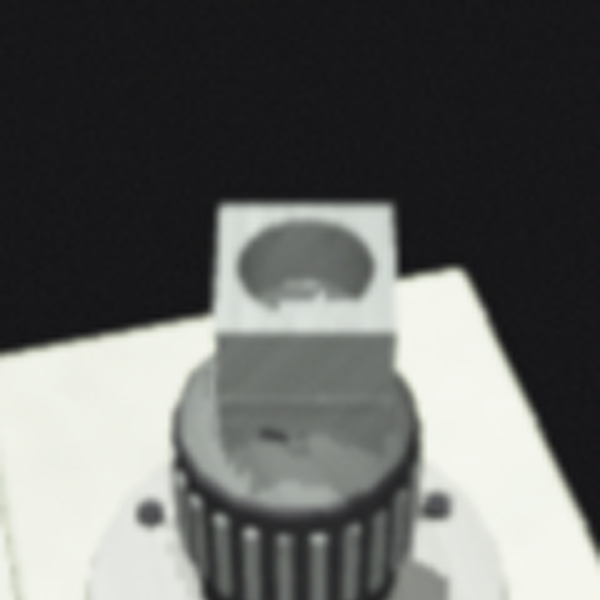

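```bash
python3 fit.py | sed -n '1,2p'; cat > sl.py <<'E'
from seq import *
from cell import read_state
import sys
q=read_state()["joint_pos"]
C=(614.8,242.1)
for az0,dirs in ((90,(1,-1)),):
    for d in dirs:
        qq,e=path(q,*pose((*C,190),0,rad(90),-1,19)); print("v",e.round(3),qq.round(2))
        for k in range(0,201,20):
            qq,e=path(qq,*pose((*C,117),0,rad(90+d*k),-1,19),n=3); print(90+d*k,e.round(3),qq.round(2))
E
python3 sl.py
```

```text
261.664 (-1, 1, -1, 1, -1, 1, -1) [-2.50000e-02  2.13332e+02  4.92655e+02  4.74289e+02  2.82176e+02
  3.12300e+00 -3.77800e+01  1.70140e+01]
v 0.0 [-0.16  0.53 -0.38  1.32  0.19  1.33 -0.54]
90 0.0 [-0.17  0.58 -0.37  1.41  0.22  1.19 -0.55]
110 0.0 [-0.12  0.59 -0.45  1.41  0.26  1.2  -0.24]
130 0.0 [-0.07  0.61 -0.53  1.41  0.31  1.21  0.07]
150 0.0 [-0.02  0.62 -0.61  1.41  0.36  1.22  0.39]
170 0.0 [ 0.02  0.64 -0.69  1.41  0.41  1.24  0.7 ]
190 0.0 [ 0.06  0.67 -0.77  1.41  0.47  1.25  1.01]
210 0.0 [ 0.1   0.69 -0.85  1.41  0.52  1.27  1.32]
230 0.0 [ 0.14  0.72 -0.92  1.41  0.58  1.29  1.63]
250 0.0 [ 0.17  0.75 -1.    1.41  0.64  1.32  1.94]
270 0.0 [ 0.2   0.78 -1.08  1.41  0.69  1.35  2.25]
290 0.0 [ 0.23  0.82 -1.15  1.42  0.75  1.38  2.57]
v 0.0 [-0.16  0.53 -0.38  1.32  0.19  1.33 -0.54]
90 0.0 [-0.17  0.58 -0.37  1.41  0.22  1.19 -0.55]
70 0.0 [-0.22  0.57 -0.29  1.41  0.17  1.19 -0.87]
50 0.0 [-0.26  0.57 -0.21  1.41  0.12  1.18 -1.18]
30 0.0 [-0.31  0.56 -0.13  1.41  0.08  1.18 -1.5 ]
10 0.0 [-0.36  0.56 -0.06  1.41  0.03  1.18 -1.81]
-10 0.0 [-0.41  0.56  0.02  1.41 -0.01  1.18 -2.13]
-30 0.0 [-0.46  0.56  0.1   1.41 -0.06  1.18 -2.45]
-50 0.0 [-0.51  0.56  0.18  1.41 -0.1   1.18 -2.76]
-70 0.0 [-0.73  0.61  0.54  1.41 -0.32  1.21 -2.95]
-90 0.0 [-1.06  0.88  1.26  1.42 -0.83  1.43 -2.95]
-110 0.18 [-1.1   1.02  1.5   1.47 -1.11  1.57 -2.95]
```

```bash
python3 -c "
from plan import *
p,M=pose((614.8,242.1,0),0,rad(150),-1,19); p[2]=285
rows(p,M,8,7.5)"
```

```text
dist 156.0 ang deg 83.1 clock 23.5 q [ 0.69  0.7  -0.71  1.55 -0.66  1.22  0.38] F [-0.  -0.3 -0.1] w 70.1
[[[-1.46,1.29,-0.01],[-0.069,-0.118,-0.119],7.5],[[-1.58,1.1,0.25],[-0.069,-0.118,-0.119],7.5],[[-1.66,0.89,0.51],[-0.069,-0.118,-0.119],7.5],[[-1.67,0.64,0.76],[-0.069,-0.118,-0.119],7.5],[[-1.63,0.39,1.0],[-0.069,-0.118,-0.119],7.5],[[-1.53,0.12,1.2],[-0.069,-0.118,-0.119],7.5],[[-1.38,-0.14,1.37],[-0.069,-0.118,-0.119],7.5],[[-1.17,-0.39,1.5],[-0.069,-0.118,-0.119],7.5]]
```

```bash
python3 -m creep '[[[-1.46,1.29,-0.01],[-0.069,-0.118,-0.119],7.5],[[-1.58,1.1,0.25],[-0.069,-0.118,-0.119],7.5],[[-1.66,0.89,0.51],[-0.069,-0.118,-0.119],7.5],[[-1.67,0.64,0.76],[-0.069,-0.118,-0.119],7.5],[[-1.63,0.39,1.0],[-0.069,-0.118,-0.119],7.5],[[-1.53,0.12,1.2],[-0.069,-0.118,-0.119],7.5],[[-1.38,-0.14,1.37],[-0.069,-0.118,-0.119],7.5],[[-1.17,-0.39,1.5],[-0.069,-0.118,-0.119],7.5]]'; python3 -c "
from plan import *
p,M=pose((614.8,242.1,0),0,rad(150),-1,19); p[2]=275
rows(p,M,2,8)"
```

```text
clock: 24.5
tcp_pos: [610.0, 250.1, 278.0]
tcp_rot: [-1.561, 0.378, -0.398]
wrist_force: [0.5, 0.8, -0.6]
width: 74.9
dist 10.0 ang deg 2.4 clock 24.5 q [-0.05  0.55 -0.61  1.28  0.33  1.42  0.43] F [ 0.5  0.8 -0.6] w 74.9
[[[0.4,0.16,-0.24],[0.01,0.015,0.009],8],[[0.4,0.16,-0.23],[0.01,0.015,0.009],8]]
```

```bash
python3 -m creep '[[[0.4,0,-0.24],[0.01,0.015,0.009],8],[[0.4,0,-0.23],[0.01,0.015,0.009],8],[[0,0,0],[0,0,0],8],[[0,0,0],[0,0,0],8]]'; python3 - <<'E'
from h import *
from plan import *
p=eyes.camera_params("wrist"); s=read_state(); im=eyes.camera("wrist")
print(s["qvel"].round(3))
z=im[:,:,::-1].copy()
def ring(c,r,h,col):
    t=np.linspace(0,2*np.pi,80); P=np.c_[c[0]+r*np.cos(t),c[1]+r*np.sin(t),0*t+h]
    cv2.polylines(z,[proj(p,P).astype(int)],True,col,1)
c=(614.8,242.1); ring(c,11,159,(0,0,255)); ring(c,22,123,(255,0,0))
cv2.imwrite("pics/w21.png",z)
pp,M=pose((614.8,242.1,0),0,rad(150),-1,19); pp[2]=171
rows(pp,M,4,8)
E
```

```text
clock: 25.0
tcp_pos: [611.6, 247.8, 276.8]
tcp_rot: [-1.531, 0.407, -0.4]
wrist_force: [-0.2, 0.6, -0.9]
width: 80.1
[ 0.014  0.002  0.005  0.003 -0.005 -0.001 -0.001]
dist 106.0 ang deg 0.5 clock 25.05 q [-0.03  0.55 -0.62  1.28  0.3   1.41  0.43] F [ 0.6 -0.3 -1.2] w 79.8
[[[0.15,2.64,-0.08],[-0.0,0.002,-0.001],8],[[0.15,2.64,-0.08],[-0.0,0.002,-0.001],8],[[0.14,2.64,-0.08],[-0.0,0.002,-0.001],8],[[0.14,2.64,-0.08],[-0.0,0.002,-0.001],8]]
```

View pics/w21.png

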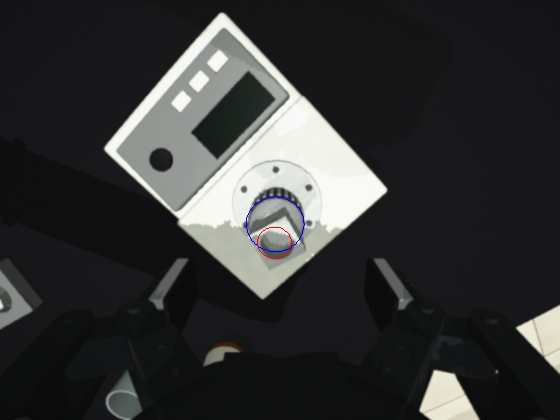

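```bash
python3 -m creep '[[[0.15,2.5,-0.08],[0,0.002,-0.001],8],[[0.15,2.5,-0.08],[0,0.002,-0.001],8],[[0.15,2.5,-0.08],[0,0,0],8],[[0,0,0],[0,0,0],8],[[0,0,0],[0,0,0],8]]'; python3 - <<'E'
from h import *
from plan import *
p=eyes.camera_params("wrist"); s=read_state(); im=eyes.camera("wrist")
print(s["qvel"].round(3),s["tcp_pos"])
z=im[:,:,::-1].copy()
def ring(c,r,h,col):
    t=np.linspace(0,2*np.pi,80); P=np.c_[c[0]+r*np.cos(t),c[1]+r*np.sin(t),0*t+h]
    cv2.polylines(z,[proj(p,P).astype(int)],True,col,1)
c=(614.8,242.1); ring(c,11,159,(0,0,255)); ring(c,22,123,(255,0,0))
cv2.imwrite("pics/w22.png",z)
pp,M=pose((614.8,242.1,0),0,rad(150),-1,19); pp[2]=172
rows(pp,M,2,8)
E
```

```text
clock: 25.68
tcp_pos: [616.1, 240.1, 201.0]
tcp_rot: [-1.529, 0.414, -0.411]
wrist_force: [-0.3, 0.3, -0.3]
width: 80.0
[ 0.006  0.008  0.005  0.011 -0.001  0.     0.002] [616.0697284  240.08205356 201.02227628]
dist 29.0 ang deg 0.2 clock 25.73 q [-0.02  0.6  -0.6   1.38  0.33  1.27  0.41] F [ 0.5 -0.2  0.3] w 80.1
[[[-0.11,1.45,0.06],[-0.001,-0.001,-0.001],8],[[-0.11,1.45,0.06],[-0.001,-0.001,-0.001],8]]
```

View pics/w22.png

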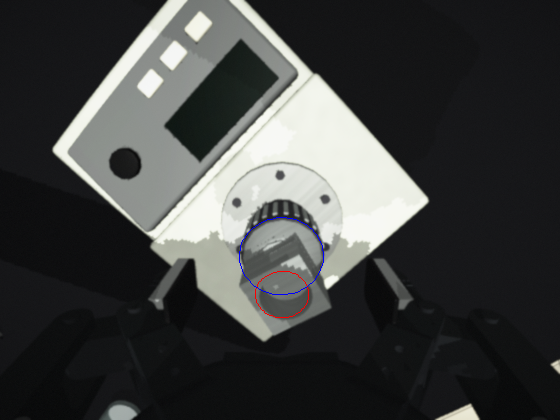

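```bash
python3 -m creep '[[[-0.1,1.4,0.06],[0,0,0],8],[[-0.1,1.4,0.06],[0,0,0],8],[[0,0,0],[0,0,0],8],[[0,0,0],[0,0,0],8]]'; python3 - <<'E'
from plan import *
pp,M=pose((614.8,242.1,0),0,rad(150),-1,19); pp[2]=171.5
rows(pp,M,1,8); print(read_state()["tcp_pos"])
E
```

```text
clock: 26.22
tcp_pos: [615.2, 242.8, 172.5]
tcp_rot: [-1.528, 0.412, -0.412]
wrist_force: [0.3, -0.3, 0.1]
width: 80.3
dist 1.0 ang deg 0.2 clock 26.23 q [-0.03  0.62 -0.59  1.41  0.35  1.22  0.39] F [ 0.3 -0.3  0.1] w 80.3
[[[0.01,0.1,-0.08],[-0.003,-0.002,-0.001],8]]
[615.15182943 242.82798079 172.51851433]
```

```bash
python3 -m creep '[[[0,0.05,-0.05],[0,0,0],4.2],[[0,0,0],[0,0,0],4.0],[[0,0,0],[0,0,0],4.0],[[0,0,0],[0,0,0],4.0],[[0,0,0],[0,0,0],4.0],[[0,0,0],[0,0,0],4.0]]' 110; python3 snap.py 23 wrist;python3 -c "
from cell import *
s=read_state();print(s['torque'],s['tcp_pos'])"
```

```text
clock: 26.98
tcp_pos: [614.7, 241.8, 173.3]
tcp_rot: [-1.529, 0.411, -0.412]
wrist_force: [-0.4, 0.2, 0.8]
width: 41.6
[-0.22435317  0.16032641  0.2211521 ] [614.70126558 241.86806718 173.29815053]
```

View pics/wrist23.png

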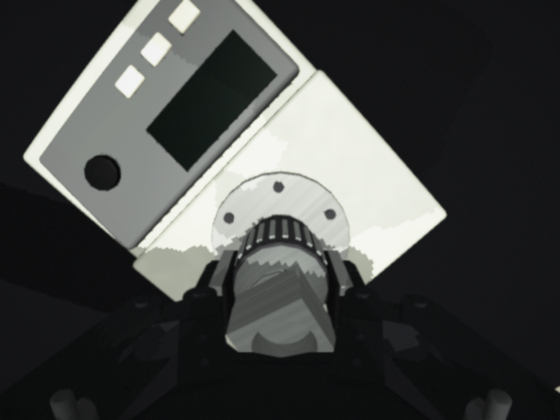

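```bash
cat > t.py <<'E'
from plan import *
s=read_state(); M=R.from_rotvec(s["tcp_rot"]).as_matrix()
az=np.degrees(np.arctan2(-M[0,2]*-1,-M[1,2]*-1)) # z=-(−sin,cos)
az=np.degrees(np.arctan2(M[0,2],-M[1,2]))
print("clock",round(s["clock"],2),"az",az.round(2),"tilt",M[:,1].round(3),"pos",s["tcp_pos"].round(1),"F",s["wrist_force"].round(1),"T",s["torque"].round(2),"w",round(s["width"],1),"q7",s["joint_pos"].round(2))
E
python3 t.py; python3 -m creep '[[[0,0,0],[0,0.1,0],4.0],[[0,0,0],[0,0.1,0],4.0],[[0,0,0],[0,0.1,0],4.0],[[0,0,0],[0,0.1,0],4.0]]' 120; python3 t.py;  python3 snap.py 24 wrist
```

```text
clock 27.02 az 149.92 tilt [ 0.001  0.002 -1.   ] pos [614.7 241.9 173.3] F [-0.5 -1.   0.3] T [-0.22  0.16  0.22] w 41.3 q7 [-0.03  0.62 -0.59  1.41  0.35  1.22  0.39]
clock: 27.52
tcp_pos: [614.7, 241.8, 173.3]
tcp_rot: [-1.442, 0.73, -0.73]
wrist_force: [0.1, -1.2, 0.2]
width: 41.3
clock 27.52 az 126.37 tilt [ 0.001  0.002 -1.   ] pos [614.7 241.8 173.3] F [ 0.1 -1.2  0.2] T [-0.21  0.27  0.43] w 41.3 q7 [-0.08  0.6  -0.51  1.41  0.3   1.2   0.02]
```

View pics/wrist24.png

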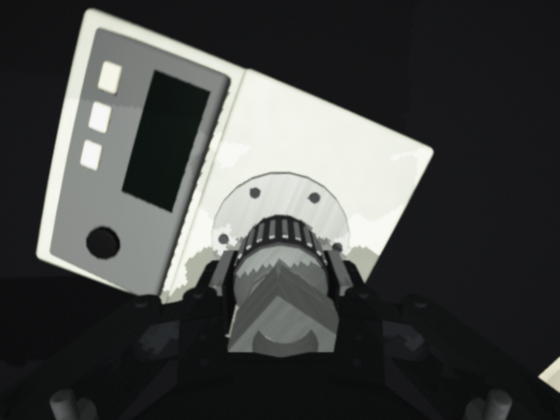

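```bash
python3 -m creep '[[[0,0,0],[0,0.12,0],4.0],[[0,0,0],[0,0.12,0],4.0],[[0,0,0],[0,0.12,0],4.0],[[0,0,0],[0,0.12,0],4.0],[[0,0,0],[0,0.12,0],4.0]]'; python3 t.py
```

```text
clock: 28.2
tcp_pos: [614.6, 241.9, 173.3]
tcp_rot: [-1.217, 1.194, -1.193]
wrist_force: [-1.2, -0.8, -0.1]
width: 41.4
clock 28.2 az 91.2 tilt [ 0.001  0.002 -1.   ] pos [614.6 241.9 173.3] F [-1.2 -0.8 -0.1] T [-0.24  0.17  0.44] w 41.4 q7 [-0.16  0.58 -0.39  1.42  0.22  1.19 -0.55]
```

```bash
python3 -m creep '[[[0,0,0],[0,0.1,0],4.0],[[0,0,0],[0,0.1,0],4.0]]'; python3 t.py;python3 -m creep '[[[0,0,0],[0,0.1,0],4.0],[[0,0,0],[0,0.1,0],4.0]]'; python3 t.py
```

```text
clock: 28.45
tcp_pos: [614.6, 241.9, 173.3]
tcp_rot: [-1.116, 1.342, -1.341]
wrist_force: [-1.6, -0.9, 0.1]
width: 41.4
clock 28.45 az 79.57 tilt [ 0.     0.002 -1.   ] pos [614.6 241.9 173.3] F [-1.6 -0.9  0.1] T [-0.16  0.19  0.39] w 41.4 q7 [-0.19  0.57 -0.35  1.42  0.2   1.19 -0.74]
clock: 28.7
tcp_pos: [614.6, 241.9, 173.3]
tcp_rot: [-1.001, 1.487, -1.486]
wrist_force: [-0.5, -1.4, 0.3]
width: 41.7
clock 28.7 az 67.96 tilt [ 0.001  0.001 -1.   ] pos [614.6 241.9 173.3] F [-0.5 -1.4  0.3] T [-0.21  0.15  0.45] w 41.7 q7 [-0.21  0.56 -0.31  1.42  0.17  1.18 -0.93]
```

```bash
for i in 1; do python3 -m creep '[[[0,0,0],[0,0.08,0],4.0],[[0,0,0],[0,0.08,0],4.0]]' >/dev/null; python3 t.py; done; python3 -m creep '[[[0,0,0],[0,0.08,0],4.0],[[0,0,0],[0,0.08,0],4.0]]' >/dev/null; python3 t.py
```

```text
clock 28.95 az 58.7 tilt [ 0.001  0.001 -1.   ] pos [614.6 241.9 173.3] F [-0.6 -1.2 -0.9] T [-0.17  0.21  0.39] w 41.5 q7 [-0.23  0.56 -0.27  1.42  0.16  1.18 -1.07]
clock 29.2 az 49.47 tilt [ 0.001  0.001 -1.   ] pos [614.5 241.9 173.3] F [-0.2 -0.9 -0.5] T [-0.23  0.15  0.41] w 41.5 q7 [-0.26  0.56 -0.24  1.42  0.14  1.18 -1.22]
```

```bash
python3 -m creep '[[[0,0,0],[0,0.08,0],4.0],[[0,0,0],[0,0.05,0],4.0]]' >/dev/null; python3 t.py;  python3 -m creep '[[[0,0,0],[0,0.08,0],4.0],[[0,0,0],[0,0.05,0],4.0]]' >/dev/null; python3 t.py
```

```text
clock 29.45 az 41.99 tilt [ 0.001  0.001 -1.   ] pos [614.5 242.  173.3] F [-0.3 -0.6  0.8] T [-0.2   0.16  0.43] w 41.5 q7 [-0.27  0.55 -0.22  1.42  0.12  1.17 -1.34]
clock 29.7 az 34.55 tilt [ 0.001  0.    -1.   ] pos [614.5 242.  173.3] F [-0.2 -1.8  0.2] T [-0.21  0.13  0.51] w 41.6 q7 [-0.29  0.55 -0.19  1.43  0.11  1.17 -1.46]
```

Contact is starting (about 2.0 rad in, torque rising).

```bash
python3 -m creep '[[[0,0,0],[0,0.06,0],4.0],[[0,0,0],[0,0.03,0],4.0]]' >/dev/null; python3 t.py;  python3 -m creep '[[[0,0,0],[0,0.06,0],4.0],[[0,0,0],[0,0.02,0],4.0]]' >/dev/null; python3 t.py
```

```text
clock 29.95 az 29.44 tilt [ 0.001  0.    -1.   ] pos [614.5 242.  173.3] F [-0.4 -2.   0.4] T [-0.19  0.19  0.51] w 41.4 q7 [-0.3   0.55 -0.17  1.43  0.1   1.17 -1.55]
clock 30.2 az 24.9 tilt [ 0.001 -0.    -1.   ] pos [614.5 242.1 173.3] F [-0.4 -1.   1.2] T [-0.17  0.13  0.53] w 41.4 q7 [-0.31  0.55 -0.16  1.43  0.09  1.17 -1.62]
```

```bash
python3 -m creep '[[[0,0,0],[0,0.06,0],4.0],[[0,0,0],[0,0.06,0],4.0]]' >/dev/null; python3 t.py;  python3 -m creep '[[[0,0,0],[0,0.06,0],4.0],[[0,0,0],[0,0.06,0],4.0]]' >/dev/null; python3 t.py; python3 snap.py 25 wrist
```

```text
clock 30.45 az 18.02 tilt [ 0.001 -0.    -1.   ] pos [614.5 242.1 173.3] F [-1.  -1.4 -1. ] T [-0.15  0.13  0.61] w 41.8 q7 [-0.33  0.55 -0.13  1.43  0.08  1.17 -1.73]
clock 30.7 az 11.13 tilt [ 0.001 -0.    -1.   ] pos [614.5 242.1 173.3] F [-1.  -1.3 -0.4] T [-0.21  0.07  0.64] w 41.4 q7 [-0.35  0.55 -0.11  1.43  0.06  1.17 -1.84]
```

View pics/wrist25.png

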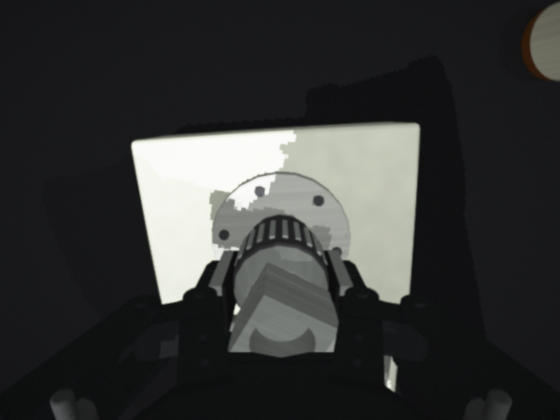

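```bash
python3 -m creep '[[[0,0,0],[0,0.06,0],4.0],[[0,0,0],[0,0.06,0],4.0]]' >/dev/null; python3 t.py;  python3 -m creep '[[[0,0,0],[0,0.04,0],4.0]]' >/dev/null; python3 t.py
```

```text
clock 31.0 az 4.18 tilt [ 0.001 -0.    -1.   ] pos [614.5 242.1 173.3] F [-1.1 -1.6  0.5] T [-0.19  0.09  0.72] w 41.7 q7 [-0.36  0.55 -0.09  1.43  0.05  1.17 -1.96]
clock 31.12 az 1.9 tilt [ 0.001 -0.    -1.   ] pos [614.5 242.2 173.3] F [-1.  -2.3 -0.4] T [-0.19  0.1   0.69] w 41.8 q7 [-0.37  0.55 -0.08  1.43  0.05  1.17 -1.99]
```

```bash
python3 -m creep '[[[0,0,0],[0,0,0],5],[[0,0,0],[0,0,0],8],[[0,0,0],[0,0,0],8],[[0,0,0],[0,0,0],8]]' >/dev/null; python3 t.py;  python3 -m creep '[[[0,-2,0],[0,0,0],8],[[0,-4,0],[0,0,0],8],[[0,-4,0],[0,0,0],8],[[0,-3,0],[0,0,0],8],[[0,0,0],[0,0,0],8],[[0,0,0],[0,0,0],8]]' ; python3 t.py; python3 snap.py 26 wrist side
```

```text
clock 31.62 az 2.04 tilt [ 0.002  0.001 -1.   ] pos [614.8 242.8 173.6] F [-0.2  0.6 -0.5] T [-0.01  0.02  0.01] w 80.4 q7 [-0.37  0.55 -0.08  1.43  0.05  1.17 -1.99]
clock: 32.38
tcp_pos: [614.2, 242.5, 306.6]
tcp_rot: [-0.04, 2.204, -2.202]
wrist_force: [0.8, 0.4, -1.0]
width: 80.0
clock 32.38 az 2.09 tilt [ 0.     0.001 -1.   ] pos [614.2 242.5 306.6] F [ 0.8  0.4 -1. ] T [ 0.    0.02 -0.  ] w 80.0 q7 [-0.37  0.46 -0.08  1.25  0.03  1.43 -1.98]
```

View pics/wrist26.png

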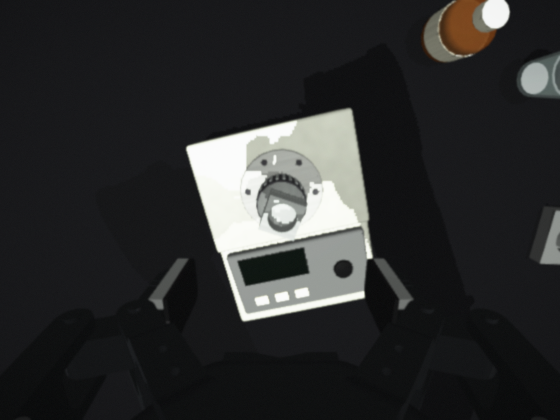

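```bash
python3 -m creep '[[[0,0,5],[0,0,0],8],[[0,0,5],[0,0,0],8],[[0,0,5],[0,0,0],8],[[0,0,5],[0,0,0],8],[[0,0,5],[0,0,0],8],[[0,0,5],[0,0,0],8],[[0,0,0],[0,0,0],8]]' ; python3 snap.py 27 side top; python3 -c "
import cv2
a=cv2.imread('pics/side27.png'); b=cv2.imread('pics/top27.png')
cv2.imwrite('pics/c27.png',cv2.resize(cv2.hconcat([a,b]),(800,300)))
cv2.imwrite('pics/d27.png',cv2.hconcat([cv2.resize(a[90:190,180:300],(400,333),interpolation=cv2.INTER_CUBIC),cv2.resize(b[175:275,130:250],(400,333),interpolation=cv2.INTER_CUBIC)]))"
```

```text
clock: 33.35
tcp_pos: [622.8, -65.9, 296.3]
tcp_rot: [-0.059, 2.208, -2.21]
wrist_force: [0.5, -0.5, -0.0]
width: 80.1
```

View pics/c27.png

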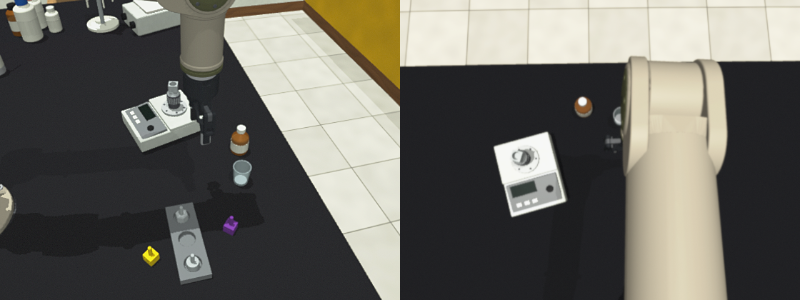

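View pics/d27.png

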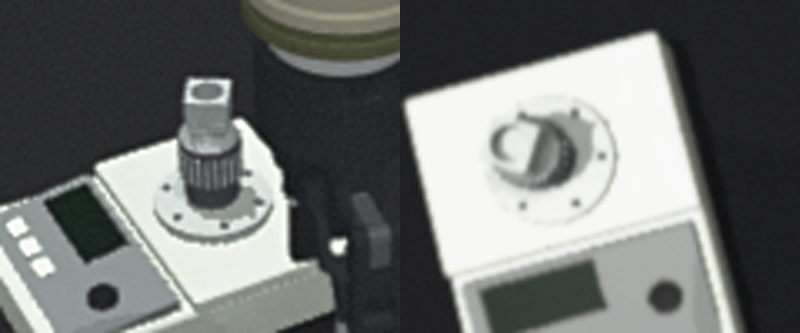

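```bash
python3 - <<'E'
from h import *
p=eyes.camera_params("side"); im=cv2.imread("pics/side27.png"); s=10
z=cv2.resize(im[105:165,215:275],None,fx=s,fy=s,interpolation=cv2.INTER_CUBIC)
def ring(c,r,h,col):
    t=np.linspace(0,2*np.pi,80); P=np.c_[c[0]+r*np.cos(t),c[1]+r*np.sin(t),0*t+h]
    cv2.polylines(z,[((proj(p,P)-[215,105]+.5)*s).astype(int)],True,col,1)
c=(614.8,242.1); ring(c,11,159,(0,0,255)); ring(c,14,135,(0,255,0)); ring(c,22,123,(255,0,0)); ring(c,22,91,(255,0,0))
cv2.imwrite("pics/s27o.png",z)
E
```

```text
(no output)
```

View pics/s27o.png

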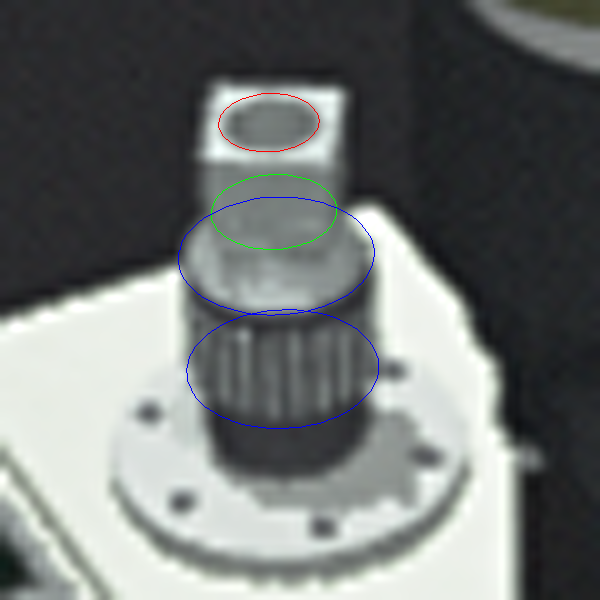

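```bash
python3 -c "
from cell import *
print(ctrl.job_done(), read_state()['clock'])"
```

```text
the job is handed in; nothing more can be done
the job is handed in; nothing more can be done
```

The square socket is upside down in the chuck with its body on the nose, and the jaws are tightened on it. The job was handed in shortly after the last clock reading of about 33.4 s.

**How it went:** I gripped the stem in the tray and lifted the socket out, then laid it on a flat side on the bench. I re-gripped the body, swung the stem down and lowered it into the chuck until it made contact, at about 5 N. I then turned the sleeve about 2.6 rad clockwise with one vertical grasp, where you expected more than one, and the wrist had enough range for it. Finally I let go and moved away.

**Last checks:**
- **Seating:** in the side picture the mouth ring lines up with a height of 159 mm, so the body is flush to within about 1 mm.
- **Tightness:** sleeve torque ran at about 0.41 N m while free and rose steadily to about 0.70 N m once the jaws reached the stem. The free reading is about 0.06 N m above the stated 0.35 N m, so the true final torque is likely about 0.64 N m. I took the steady rise to mean the fingers did not slip on the sleeve, but did not check that directly.
- **Robot clear:** wrist force and torque were zero to within noise after release. The highest wrist force I read during the job was about 9 N.
- **Bystanders:** the two other sockets, the bottle and the beaker looked unmoved in the last pictures. The arm hid part of that area in the top view.

Nothing failed. The gripper opening read about 2 mm smaller than the true part sizes on each grip. The top and side cameras put the chuck axis about 2 mm from where the wrist camera did, so I used the wrist camera's value.

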